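Lay out the music-box movement in its fitted boards

ROBOT

A 7-joint arm with a two-finger parallel gripper is mounted at the origin on the work surface. World frame = base frame: x ahead of the robot, y to its left, z up, the work surface at z = 0. Lengths are in mm, angles in degrees, forces in N, time in s.
With the tool pointing down it reaches from about 400 to 875 mm from the base axis. Payload 6.5 kg.
Tool frame: the origin (TCP) lies midway between the tips of the shut fingers; the grasp point (between the pads) lies robot.grip_point_offset behind it (robot.grip_point_offset is the distance from the TCP to the grasp point, in mm); z points along the fingers, y is the direction in which the jaws open and shut (so a half turn about z gives the same grasp; the last joint's range is limited). The gripper opens to 85 mm and grips with 20 to 120 N. Pads are 22 mm wide; open, the fingers measure 114 mm over their backs; the gripper's body (76 mm by 85 mm) begins 54 mm behind the grasp point. The pads swing forward as they close: fully open they stand 13 mm farther back than shut.
Start: joints at [60.894, 30.733, -0.252, 88.115, 0.149, 61.152, -4.079], TCP at [277.913, -587.584, 209.49] pointing down, gripper open.
Joint ranges: [-154.64, 154.64], [-21.42, 123.67], [-72.66, 72.17], [13.99, 137.28], [-74.86, 254.86], [10.95, 109.41], [-158.01, 158.01]. Speed limits (degrees/s): [136.94, 136.94, 180, 180, 180, 180, 180].

INTERFACE

Orientations are given as a 3x3 rotation matrix whose columns are the frame's x, y, z axes.
In Python, from workcell import monitor, cams, robot gives the robot as it stands.
- The arm moves only by the shell command python3 -m crank 'ROWS' [OPENING]. ROWS is JSON, a list of rows, each a list of 2 entries, a list of its own where there are three numbers: the shift along the tool's x, y, z in units of 200 mm (1.0 is 200 mm), then the turn, a rotation vector about the tool's x, y, z in units of 1.5 rad (1.0 is 1.5 rad). In form: [[[x, y, z], [rx, ry, rz]], ...]. A call has 1 to 12 rows; each row is the pose to reach, as a shift and turn from the pose commanded when the call began, along the tool's axes at that moment; what a row does not reach only later rows make up. A row lasts 1/8 s, in which the tool goes at most 62.5 mm and 10.7 degrees, less where a joint would pass 70% of its speed; a pose out of reach is approached as far as the arm can. A call with a number of a shift or a turn outside -1 to 1 is refused whole. A call with a gripper value outside its range is refused whole. OPENING is the gripper command: -1 is shut, 1 is fully open, values between are in proportion, set as the call begins (- or left out, the last holds). The fingers move at their own pace and stop on an object; the grip force is fixed at half the most. Time passes only in rows, so rows that repeat a pose let the fingers close. It gives the time, the measured TCP pose, the force and the opening at its end, in the units of the state.
- monitor.observe(): the state, without advancing time (a new reading comes with each control period).
- cams.get_image(name): name is "side" or "top"; returns (picture, depth): 480x640x3 uint8, red, green, blue; 480x640 float32, mm along the optical axis (not along the pixel's ray), 0 where there is no reading.
- cams.calibration(name): a dict with "intrinsics" (3x3 intrinsics, pixels), "world_from_camera" (4x4, takes a point from camera to world coordinates). Camera axes: x right, y up, looking along -z (the intrinsics and any distortion apply to the point x, -y, -z); pixel columns grow to the right and rows downward; lengths in mm; the calibration is good to about 2 mm. A picture is of the moment at which its call begins. calibration takes no time and is no camera call.
- robot.job_done(): hands the job in, once; it reports no verdict.
The state is a dict: "clock": time; "q": joint angles; "qd": joint speeds; "joint_efforts": joint torques, N m; "eef_pos": TCP position; "eef_rot": TCP orientation; "ft_force": force on the tool from outside, world axes, zero at the start; "torque": the same for the moment, N m; "width": opening from 0.0 (shut) to 1.0 (fully open).
Only numpy, scipy, OpenCV 4.12 (cv2) and the standard library are available. Lean on these libraries where they do the work, as an engineer would, in place of code of your own. Each camera call takes 0.05 s, during which the arm holds its last target.

TASK

Put each of the four parts of the dismantled music-box movement (the pinned cylinder, the tuning comb, the fly governor and the spring barrel) into the boxwood board whose recess fits it: inside the rim, flat on the lining, the cylinder standing upright, the comb and the governor lined up lengthwise with their recesses. Set each down gently, do not drop it, and leave the screwdriver and the oil bottle where they are.

Things in the scene. Friction and masses are not known exactly. Their poses are not given: they have to be found in the camera images.
- pin_cylinder: Brass music-box cylinder studded with tiny steel pins, standing upright on its end: end flanges 34 mm in diameter, body 32 mm, 62 mm tall, with a thin steel arbor (8 mm in diameter) standing a further 8 mm up from its top. About 0.24 kg, tips over if knocked. Origin: centre of its underside; z up its axis.
- comb: Steel tuning comb lying flat, teeth up: 90 mm long (its x), 32 mm wide (its y; screwed back bar at -y, teeth at +y), 12 mm thick. About 0.2 kg; may be gripped across its 32 mm width at mid-length, tooth tips included. Origin: centre of its underside; z up.
- governor: Nickel-bright fly governor, a small frame standing on its base plate: base 56 mm (its x) by 30 mm (its y), 6 mm thick; on it two upright cheek plates 36 mm long (x), their outer faces 30 mm apart (at y = -15 and +15 mm), up to 38 mm above its underside, a thin bridge on top at 41 mm; worm, wheel and fly blade between them. About 0.14 kg; grip it across the 30 mm. Origin: centre of its underside; z up.
- barrel: Brass spring barrel, a low round drum with a fine toothed edge, lying flat: 48 mm in diameter (50 mm over the teeth), 24 mm tall, with a steel arbor (8 mm in diameter) standing a further 10 mm up from the middle of its top. About 0.22 kg. Origin: centre of its underside; z up.
- cylinder_holder: Boxwood board with recess lined with dark rubber, fixed, lying flat. Board 9 mm thick; recess 4 mm deep, its floor 5 mm above the table. Origin: centre of the board's underside, under the centre of the recess; z up. Square board 80 mm by 80 mm with the smaller round recess, 50 mm in diameter: for the pinned cylinder, standing.
- comb_holder: Boxwood board with recess lined with dark rubber, fixed, lying flat. Board 9 mm thick; recess 4 mm deep, its floor 5 mm above the table. Origin: centre of the board's underside, under the centre of the recess; z up. Long board 126 mm (its x) by 74 mm (its y) with an oblong recess 106 mm (x) by 48 mm (y), for the comb, lengthwise along x (either way round). At the middle of both long sides the rim is cut away over 44 mm, out to the board's edge, for fingers.
- governor_holder: Boxwood board with recess lined with dark rubber, fixed, lying flat. Board 9 mm thick; recess 4 mm deep, its floor 5 mm above the table. Origin: centre of the board's underside, under the centre of the recess; z up. Board 92 mm (its x) by 66 mm (its y) with a short oblong recess 72 mm (x) by 46 mm (y), for the governor, its long base side along x (either way round). At the middle of both long sides the rim is cut away over 36 mm, out to the board's edge, for fingers.
- barrel_holder: Boxwood board with recess lined with dark rubber, fixed, lying flat. Board 9 mm thick; recess 4 mm deep, its floor 5 mm above the table. Origin: centre of the board's underside, under the centre of the recess; z up. Square board 92 mm by 92 mm with the larger round recess, 64 mm in diameter: for the spring barrel, lying flat.
- screwdriver: Screwdriver with boxwood handle, lying on the table, not to be moved: 157 mm long, blade towards its +x (tip at x = +89 mm, handle end at x = -68 mm), handle 80 mm long, 22 mm wide and high. Origin: on the table under its axis, 12 mm from the front end of the handle; z up.
- oil_bottle: Small amber glass oil bottle with black cap, standing, not to be moved: 34 mm in diameter, 62 mm tall. Origin: centre of its underside; z up. (A fixed dark steel bench block, 36 mm square and 22 mm high, stands among the things too.)
Mind the look-alikes: they are no part of the job. Leave any turquoise look-alike of the barrel alone. What is shaped like the barrel_holder but purple is not meant.

How it is judged:
By the outcome, as a careful person would: the job done as asked, in the order asked, and still so for the second after the job is handed in, with the robot touching nothing.
It also fails if it takes over 115 s, if anything falls off the work surface, if the arm or the gripper's body presses on something with over 40 N, if the wrist force passes 120 N, or if a joint passes its speed limit or range.

## Working session

There is one attempt and no reset: what is moved stays moved. The work goes in short steps, Python scripts to look and compute and a shell command to move; the robot and the scene stay as the last step left them, time stands still between calls to the robot, and variables do not carry over. Pictures are saved under pics/ and viewed, and the job is handed in when it is done.

```bash
ls; mkdir -p pics; python3 - <<'E'
from workcell import monitor,cams,robot
import cv2
s=monitor.observe();print(s['clock'],s['eef_pos'],s['eef_rot'],s['width'],robot.grip_point_offset)
import numpy as np
for n in['top','side']:
    p,d=cams.get_image(n);cv2.imwrite(f'pics/{n}0.png',p[:,:,::-1]);np.savez(f'{n}0.npz',p=p,d=d);print(n,cams.calibration(n))
E
```

```text
pics
0.0 [ 277.60712399 -586.97347242  208.5755979 ] [[ 9.03956838e-01  4.27622766e-01 -8.96680292e-04]
 [ 4.27623683e-01 -9.03955492e-01  1.56650150e-03]
 [-1.40687371e-04 -1.79949147e-03 -9.99998371e-01]] 1.0040573660982781 18.700000000000003
top {'intrinsics': array([[471.59169096,   0.        , 320.09275957],
       [  0.        , 471.59169096, 240.52843888],
       [  0.        ,   0.        ,   1.        ]]), 'world_from_camera': array([[-1.01620586e-01,  9.71861755e-01, -2.12504082e-01,
         2.74310534e+02],
       [-9.94811299e-01, -1.00320017e-01,  1.69225871e-02,
        -6.15881919e+00],
       [-4.87199793e-03,  2.13121145e-01,  9.77013634e-01,
         1.14063162e+03],
       [ 0.00000000e+00,  0.00000000e+00,  0.00000000e+00,
         1.00000000e+00]])}
side {'intrinsics': array([[598.69540624,   0.        , 315.70213233],
       [  0.        , 598.69540624, 231.88717282],
       [  0.        ,   0.        ,   1.        ]]), 'world_from_camera': array([[-9.74480801e-01,  9.21939369e-02, -2.04664227e-01,
         2.90082927e+02],
       [-2.23980758e-01, -4.59579342e-01,  8.59429723e-01,
         1.03287068e+03],
       [-1.48252410e-02,  8.83338614e-01,  4.68500913e-01,
         6.20061190e+02],
       [ 0.00000000e+00,  0.00000000e+00,  0.00000000e+00,
         1.00000000e+00]])}
```

View pics/top0.png

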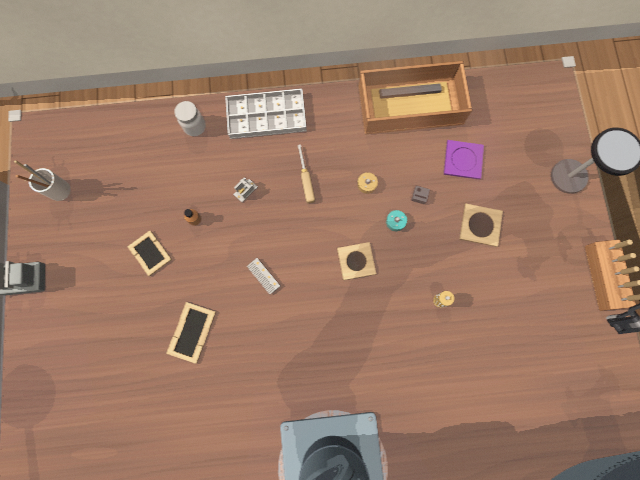

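View pics/side0.png

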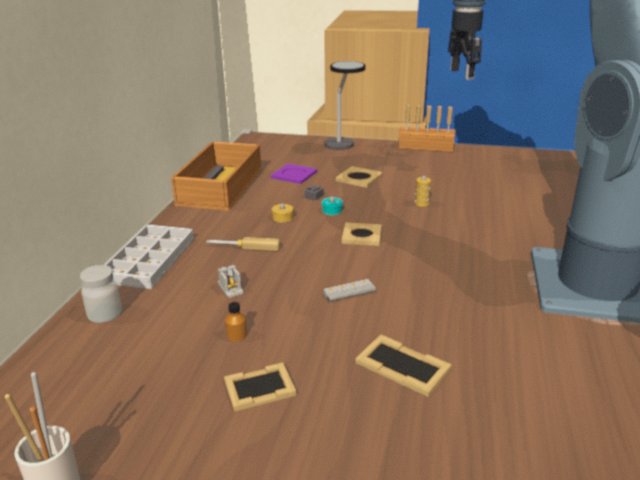

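```bash
cat > h.py <<'E'
import numpy as np,cv2
from workcell import cams
C={n:cams.calibration(n) for n in('top','side')}
def ray(n,uv,z):
    c=C[n];K=c['intrinsics'];T=c['world_from_camera']
    uv=np.atleast_2d(np.asarray(uv,float))
    d=np.c_[(uv[:,0]-K[0,2])/K[0,0],-(uv[:,1]-K[1,2])/K[1,1],-np.ones(len(uv))]@T[:3,:3].T
    o=T[:3,3];return o+d*((z-o[2])/d[:,2])[:,None]
def proj(n,P):
    c=C[n];K=c['intrinsics'];T=c['world_from_camera']
    p=(np.atleast_2d(P)-T[:3,3])@T[:3,:3]
    return np.c_[K[0,0]*p[:,0]/-p[:,2]+K[0,2],K[1,1]*-p[:,1]/-p[:,2]+K[1,2]]
E
python3 - <<'E'
import numpy as np,cv2
def tile(n,boxes,s,out):
    p=np.load(f'{n}0.npz')['p'][:,:,::-1]
    t=[cv2.resize(p[y:y+48,x:x+64],None,fx=4,fy=4,interpolation=cv2.INTER_NEAREST) for x,y in boxes]
    while len(t)%3:t.append(t[-1]*0)
    cv2.imwrite(out,np.vstack([np.hstack(t[i:i+3]) for i in range(0,len(t),3)]))
tile('top',[(412,275),(232,250),(213,165),(336,158),(324,236),(160,308),(118,230),(450,200),(300,150)],4,'pics/tt.png')
tile('side',[(390,165),(317,265),(198,258),(250,188),(330,208),(370,340),(228,362),(325,152),(200,220)],4,'pics/ts.png')
E
```

```text
(no output)
```

View pics/tt.png

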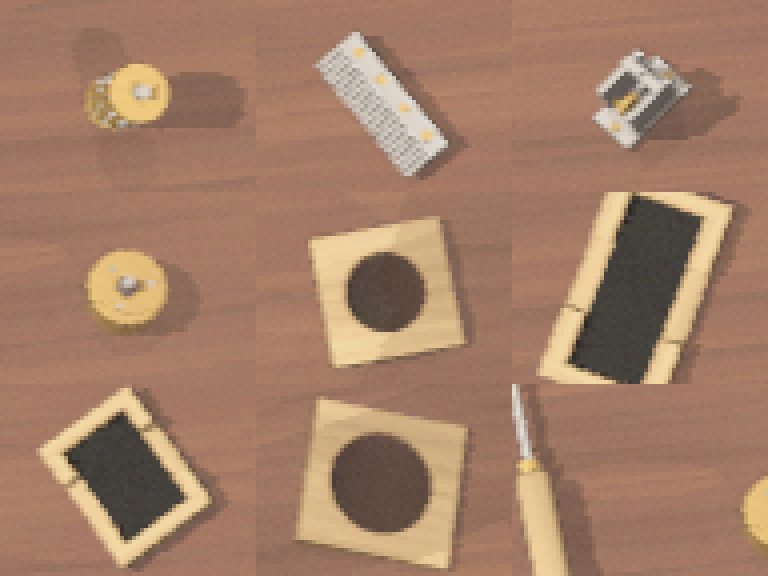

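View pics/ts.png

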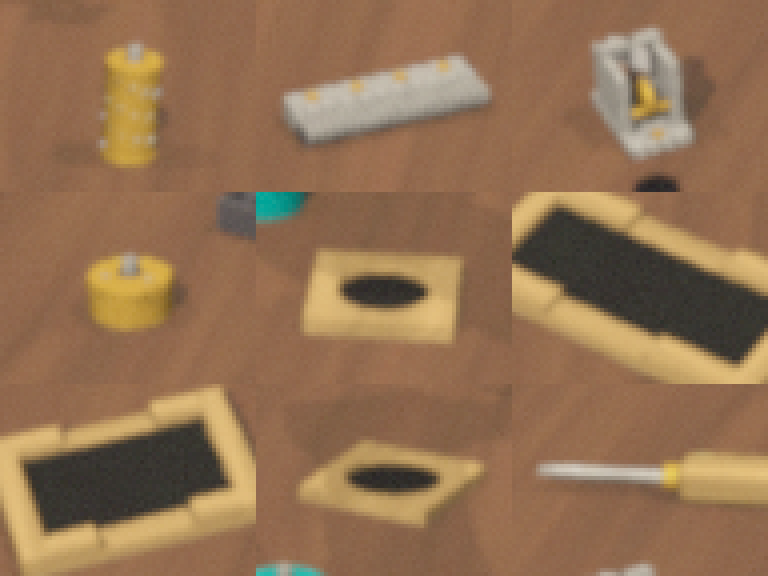

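```bash
cat > m.py <<'E'
from h import *
def blob(n,p,uv,lo,hi,r=45,fill=True):
    """largest mask blob near uv (HSV range)"""
    h=cv2.cvtColor(p,cv2.COLOR_RGB2HSV);m=cv2.inRange(h,np.array(lo),np.array(hi))
    w=np.zeros_like(m);cv2.rectangle(w,(uv[0]-r,uv[1]-r),(uv[0]+r,uv[1]+r),255,-1);m&=w
    cs,_=cv2.findContours(m,cv2.RETR_EXTERNAL,cv2.CHAIN_APPROX_NONE)
    return max(cs,key=cv2.contourArea)[:,0,:].astype(float)
def rect(n,c,z):
    P=ray(n,c,z)[:,:2].astype(np.float32)
    (cx,cy),(w,h),a=cv2.minAreaRect(P)
    if w<h:w,h,a=h,w,a+90
    return np.round([cx,cy,w,h,(a+90)%180-90],1)
E
python3 - <<'E'
from m import *
p={n:np.load(n+'0.npz')['p'] for n in('top','side')}
for nm,n,uv in[('cyl_tan','top',(440,299)),('x','top',(356,261)),('x','top',(191,333)),('x','top',(482,225)),('t','top',(600,300)),('comb','top',(263,278)),('gov','top',(244,187)),('scr','side',(425,190))]:
    h=cv2.cvtColor(p[n],cv2.COLOR_RGB2HSV);u,v=uv;print(nm,h[v,u],h[v-13,u],h[v,u+12])
wood=([14,60,140],[32,190,255])
for nm,t,s in[('cylH',(356,261),(362,234)),('combH',(191,333),(402,363)),('govH',(150,253),(260,386)),('barH',(482,225),(358,176))]:
    for n,uv in(('top',t),('side',s)):
        c=blob(n,p[n],uv,*wood);print(nm,n,len(c),rect(n,c,9))
    # recess dark
E
```

```text
cyl_tan [ 20 115 240] [  8  93 151] [ 20 118 238]
x [12 80 89] [ 20  82 237] [ 18  94 203]
x [18 39 66] [20 34 68] [ 18  86 239]
x [10 86 95] [ 15 102 158] [ 17  95 198]
t [ 13 138 157] [ 13 146 159] [ 14 122 225]
comb [ 15  26 178] [ 12  48 161] [ 10  90 130]
gov [ 17  28 162] [ 10 106 163] [ 16  24 200]
scr [ 21 158 189] [ 16  80 176] [ 11 116 145]
cylH top 127 [ 462.1 -107.9   82.9   81.6  -85.5]
cylH side 117 [ 459.1 -100.6  110.9   85.6  -85.7]
combH top 163 [332.1 300.5 127.4  77.1 -23.9]
combH side 208 [330.8 304.5 135.1  90.5 -24.3]
govH top 106 [534.1 394.6  94.7  69.2  32.4]
govH side 195 [530.7 397.5  96.3  85.   32. ]
barH top 144 [ 520.2 -425.    95.5   94.    72.1]
barH side 103 [ 518.9 -417.9  129.1  107.5   72.5]
```

```bash
python3 - <<'E'
from m import *
p={n:np.load(n+'0.npz')['p'] for n in('top','side')}
d={n:np.load(n+'0.npz')['d'] for n in('top','side')}
# dark recess
for nm,t,s in[('cylH',(356,261),(362,234)),('combH',(191,333),(402,363)),('govH',(150,253),(260,386)),('barH',(482,225),(358,176))]:
    for n,uv in(('top',t),('side',s)):
        c=blob(n,p[n],uv,[0,0,0],[180,255,112],r=42 if 'comb' in nm else 22);print(nm,n,rect(n,c,5 if n=='side' else 6))
# round parts
br=([15,75,150],[28,255,255])
for nm,uv,z in(('cyl',(446,298),62),('bar',(368,182),24)):
    c=blob('top',p['top'],uv,*br,r=20);print(nm,rect('top',c,z))
    (x,y),r=cv2.minEnclosingCircle(ray('top',c,z)[:,:2].astype(np.float32));print(x,y,r)
# turquoise and arbor: grey in side
for nm,n,uv,z,r in(('cyl','top',(447,298),70,5),('cyl','side',(423,177),69,6),('bar','top',(368,181),34,5),('bar','side',(282,206),33,5)):
    c=blob(n,p[n],uv,[0,0,100],[180,70,255],r=r);u=(c.min(0)+c.max(0))/2;print(nm,n,u,len(c),ray(n,u,z)[0].round(1))
gr=([0,0,120],[180,55,255])
c=blob('top',p['top'],(263,277),*gr,r=25);print('comb top',rect('top',c,12))
c=blob('side',p['side'],(350,290),*gr,r=30);print('comb side',rect('side',c,8))
c=blob('top',p['top'],(244,188),[0,0,60],[180,60,255],r=16);print('gov top',rect('top',c,20))
# depth-based clouds
def cloud(n,x0,y0,x1,y1):
    v,u=np.mgrid[y0:y1,x0:x1];u=u.ravel();v=v.ravel();D=d[n][v,u];k=D>0;u,v,D=u[k],v[k],D[k]
    K=C[n]['intrinsics'];T=C[n]['world_from_camera']
    q=np.c_[(u-K[0,2])/K[0,0]*D,-(v-K[1,2])/K[1,1]*D,-D]
    return q@T[:3,:3].T+T[:3,3]
for nm,n,b,zl in(('cyl','top',(425,285,465,315),50),('bar','top',(352,166,384,198),15),('comb','top',(240,250,290,300),7),('gov','top',(225,170,265,206),30),('gov','top',(225,170,265,206),4)):
    q=cloud(n,*b);k=q[:,2]>zl;q=q[k];print(nm,k.sum(),q[:,2].max().round(),np.median(q,0).round(1),np.round(((q.min(0)+q.max(0))/2),1),cv2.minAreaRect(q[:,:2].astype(np.float32)))
E
```

```text
cylH top [ 462.1 -107.6   45.5   44.6  -33. ]
cylH side [ 460.1 -112.5   41.6   32.6   11.3]
combH top [331.6 301.6 104.1  45.6 -23.9]
combH side [331.2 299.3 102.2  44.1 -24. ]
govH top [534.6 395.8  68.5  42.8  32.6]
govH side [532.7 393.2  68.9  41.8  32.2]
barH top [ 521.  -425.2   59.5   56.8   -9.7]
barH side [ 519.4 -433.3   55.8   41.5   10.9]
cyl [ 345.4 -290.    49.7   33.2  -80.2]
345.754638671875 -290.0355224609375 24.986682891845703
bar [ 654.5 -156.6   52.1   49.8  -71.7]
653.389892578125 -155.69873046875 27.412425994873047
cyl top [447.  297.5] 10 [ 346.6 -296.7   70. ]
cyl side [423.  177.5] 9 [ 344.2 -294.1   69. ]
bar top [367.5 181. ] 11 [ 652.6 -157.    34. ]
bar side [282. 206.] 11 [ 650.3 -151.8   33. ]
comb top [448.  120.2  90.6  32.9  34.2]
comb side [446.7 118.5  96.4  41.7  34.1]
gov top [670.5 151.4  56.8  43.9 -50.8]
cyl 186 74.0 [ 346.5 -297.3   61.3] [ 346.3 -297.9   62.1] ((346.6051330566406, -297.6070556640625), (31.956897735595703, 32.8421630859375), 19.953365325927734)
bar 309 37.0 [ 653.3 -158.3   24.1] [ 655.2 -158.9   26. ] ((654.8915405273438, -159.0817108154297), (48.78653335571289, 48.507266998291016), 66.78160095214844)
comb 436 17.0 [448.1 118.3  11.2] [440.7 113.5  12.1] ((444.74530029296875, 96.02181243896484), (121.7417984008789, 66.80708312988281), 34.29816436767578)
gov 113 45.0 [670.7 145.1  37.7] [669.  148.   37.3] ((670.669677734375, 147.93788146972656), (31.122783660888672, 36.51527404785156), 43.157413482666016)
gov 355 45.0 [668.5 147.7  18. ] [679.7 150.1  24.3] ((679.5325927734375, 150.61962890625), (99.33622741699219, 93.41973876953125), 85.92274475097656)
```

```bash
cat > plan.py <<'E'
import sys,numpy as np
from scipy.spatial.transform import Rotation as Ro
from workcell import monitor
# usage: plan.py x y z yaw
x,y,z,yaw=map(float,sys.argv[1:5]);s=monitor.observe()
R=np.array(s['eef_rot']);p=np.array(s['eef_pos']);a=np.radians(yaw)
c,n=np.cos(a),np.sin(a);T=np.array([[c,n,0],[n,-c,0],[0,0,-1]])
sh=R.T@(np.array([x,y,z])-p)/200;rv=Ro.from_matrix(R.T@T).as_rotvec()/1.5
print('t',s['clock'],'pos',p.round(1),'yaw',np.degrees(np.arctan2(R[1,0],R[0,0])).round(1),'w',round(s['width'],3),'F',np.round(s['ft_force'],1),'q7',np.round(s['q'][6],1))
print('shift',sh.round(3),'rot',rv.round(3),'rows',np.ceil(max(np.linalg.norm(sh)*200/62.5,np.linalg.norm(rv)*85.94/10.7)))
E
python3 plan.py 345.5 -296 120 25.3
python3 - <<'E'
import numpy as np,cv2
a=np.load('top0.npz')['p'][170:206,222:270,::-1];b=np.load('side0.npz')['p'][260:302,206:254,::-1]
cv2.imwrite('pics/gov.png',np.hstack([cv2.resize(a,(384,288),interpolation=0),cv2.resize(b,(384,288*42//36),interpolation=0)[:288]]))
E
```

```text
t 0.1 pos [ 277.6 -587.   208.7] yaw 25.3 w 1.0 F [ 0.5 -0.2 -0.3] q7 -4.1
shift [ 0.929 -1.17   0.445] rot [-0.001  0.     0.   ] rows 5.0
```

View pics/gov.png

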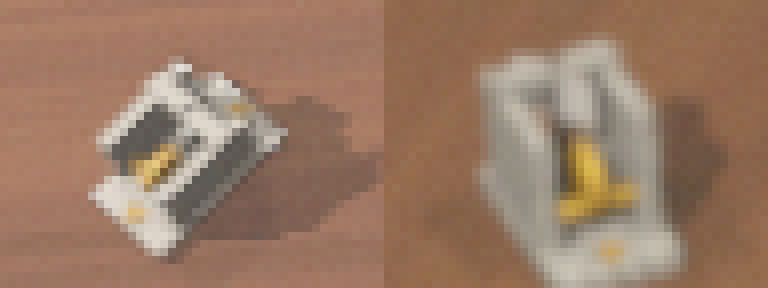

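```bash
python3 - <<'E'
from h import *
P=ray('top',[(233.5,193.8),(243,201.2),(257.5,186.3)],6)[:,:2];print(P.round(1))
e=P[2]-P[1];print(np.hypot(*e),np.degrees(np.arctan2(e[1],e[0])),np.hypot(*(P[0]-P[1])),(P[0]+P[2])/2)
E
python3 -m crank '[[[0.465,-0.585,0.2],[0,0,0]],[[0.465,-0.585,0.2],[0,0,0]],[[0.465,-0.585,0.2],[0,0,0]],[[0.465,-0.585,0.2],[0,0,0]]]' 1
python3 plan.py 345.5 -296 110 25.3
```

```text
[[663.4 178.9]
 [641.5 156.4]
 [676.9 117.3]]
52.76666215757306 -47.83969927651084 31.398426048775733 [670.13776026 148.12927876]
clock: 0.6
eef_pos: [312.6, -439.1, 168.7]
eef_rot: [[0.902, 0.431, -0.001], [0.431, -0.902, 0.003], [0.0, -0.003, -1.0]]
ft_force: [0.4, -0.9, -0.3]
width: 0.996
t 0.6 pos [ 312.6 -439.1  168.7] yaw 25.5 w 0.996 F [ 0.4 -0.9 -0.3] q7 -15.7
shift [ 0.457 -0.574  0.295] rot [-0.002 -0.     0.003] rows 3.0
```

```bash
python3 -m crank '[[[0.457,-0.574,0.29],[0,0,0]],[[0.457,-0.574,0.29],[0,0,0]],[[0.457,-0.574,0.29],[0,0,0]],[[0.457,-0.574,0.29],[0,0,0]]]'
python3 plan.py 345.5 -296 12 25.3
python3 - <<'E'
from m import *
p,d=cams.get_image('side');cv2.imwrite('pics/s1.png',cv2.resize(p[80:240,330:530,::-1],None,fx=4,fy=3.75))
p,d=cams.get_image('top');cv2.imwrite('pics/t1.png',cv2.resize(p[230:350,370:530,::-1],None,fx=4,fy=4))
E
```

```text
clock: 1.1
eef_pos: [345.6, -297.7, 110.9]
eef_rot: [[0.903, 0.43, -0.001], [0.43, -0.903, 0.001], [-0.001, -0.002, -1.0]]
ft_force: [0.3, 0.5, 0.6]
width: 1.002
t 1.1 pos [ 345.6 -297.7  110.9] yaw 25.5 w 1.002 F [0.3 0.5 0.6] q7 -32.2
shift [ 0.003 -0.007  0.494] rot [-0.001  0.     0.002] rows 2.0
```

View pics/s1.png

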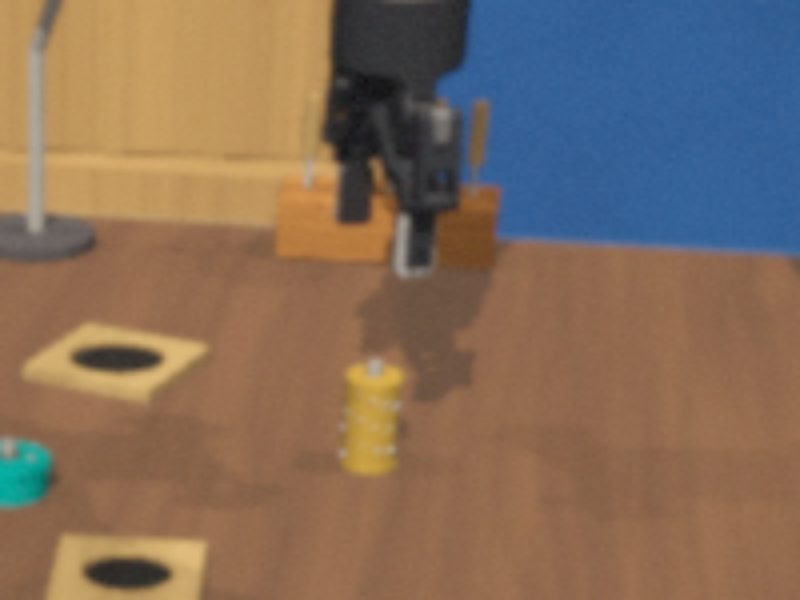

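View pics/t1.png

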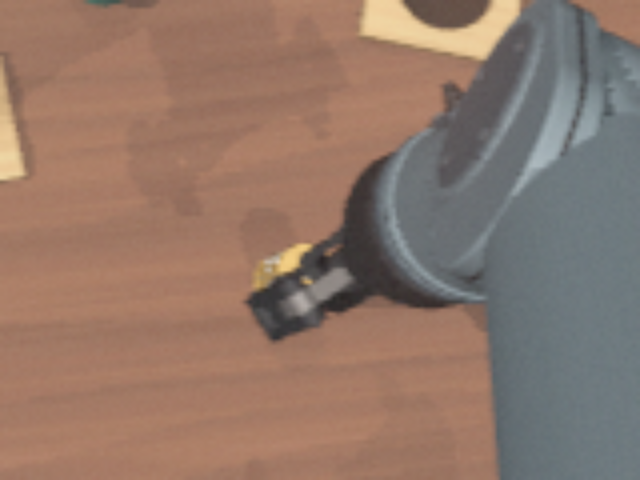

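```bash
python3 - <<'E'
from h import *
for P in([345.6,-297.7,124],[345.6,-297.7,70]):
    print((proj('side',P)-[330,80])*[4,3.75],(proj('top',P)-[370,230])*4)
E
```

```text
[[376.56597149 280.81652031]] [[336.00012589 262.02436302]]
[[370.1547533  361.80035427]] [[309.9587479  271.50478815]]
```

```bash
python3 - <<'E'
from h import *
j=np.array([.43,-.903,0]);P=np.array([345.6,-297.7,124])
for s in(-50,50):
    for z in (124,134,144):
        print(s,z,(proj('side',P+j*s+[0,0,z-124])-[330,80])*[4,3.75],(proj('top',P+j*s+[0,0,z-124])-[370,230])*4)
E
```

```text
-50 124 [[409.81951176 309.5054833 ]] [[258.86850753 310.76644011]]
-50 134 [[411.18796302 293.78936484]] [[263.26390991 309.36851066]]
-50 144 [[412.56602105 277.96291636]] [[267.74620124 307.94294674]]
50 124 [[345.32105395 253.86046463]] [[412.32415968 213.79262592]]
50 134 [[346.39464308 238.91392984]] [[418.1591396  211.47039339]]
50 144 [[347.47531076 223.86884742]] [[424.10823493 209.10274467]]
```

```bash
python3 - <<'E'
from m import *
p,d=cams.get_image('side')
K=C['side']['intrinsics'];T=C['side']['world_from_camera']
v,u=np.mgrid[80:160,405:450];D=d[v,u]
q=np.stack([(u-K[0,2])/K[0,0]*D,-(v-K[1,2])/K[1,1]*D,-D],-1)@T[:3,:3].T+T[:3,3]
ok=(D>0)&(abs(q[...,1]+298)<70)&(abs(q[...,0]-345)<60)&(q[...,2]>85)
for lo,hi in((-400,-300),(-300,-200)):
    k=ok&(q[...,1]>lo)&(q[...,1]<hi);Q=q[k];i=np.argsort(Q[:,2])[:8];print(Q[i].round(0))
print(proj('side',[345.6,-297.7,111]))
E
```

```text
[[ 360. -345.  148.]
 [ 358. -344.  148.]
 [ 365. -341.  149.]
 [ 362. -341.  149.]
 [ 369. -340.  149.]
 [ 372. -339.  149.]
 [ 356. -347.  150.]
 [ 367. -337.  150.]]
[[ 321. -263.  148.]
 [ 325. -262.  148.]
 [ 323. -260.  149.]
 [ 319. -258.  150.]
 [ 332. -255.  150.]
 [ 329. -254.  150.]
 [ 334. -253.  150.]
 [ 317. -263.  151.]]
[[423.75031325 160.15503774]]
```

```bash
python3 -m crank '[[[0.003,-0.005,0.15],[0,0,0]],[[0.003,-0.005,0.3],[0,0,0]],[[0.003,-0.005,0.4],[0,0,0]],[[0.003,-0.005,0.4],[0,0,0]]]'
cat > tips.py <<'E'
from m import *
import sys
from workcell import monitor
s=monitor.observe();e=s['eef_pos']
p,d=cams.get_image('side')
K=C['side']['intrinsics'];T=C['side']['world_from_camera']
v,u=np.mgrid[0:480,0:640];D=d
q=np.stack([(u-K[0,2])/K[0,0]*D,-(v-K[1,2])/K[1,1]*D,-D],-1)@T[:3,:3].T+T[:3,3]
h=cv2.cvtColor(p,cv2.COLOR_RGB2HSV)
j=np.array(s['eef_rot'])[:,1]
r=(q-e)
ok=(D>0)&(abs(r[...,0])<65)&(abs(r[...,1])<65)&(h[...,2]<90)&(q[...,2]>3)
a=r@j
for k in(ok&(a<-8),ok&(a>8)):
    Q=q[k];Q=Q[np.argsort(Q[:,2])];print('tip',np.median(Q[:8],0).round(1) if len(Q) else None, 'dz',(Q[:8,2].mean()-e[2]).round(1) if len(Q) else '')
c=proj('side',e)[0].astype(int);x=int(np.clip(c[0]-60,0,520));y=int(np.clip(c[1]-70,0,390))
cv2.imwrite(sys.argv[1],cv2.resize(p[y:y+90,x:x+120,::-1],None,fx=5,fy=5))
E
python3 tips.py pics/s2.png;python3 plan.py 345.5 -296 12 25.3
```

```text
clock: 1.75
eef_pos: [344.6, -299.2, 30.8]
eef_rot: [[0.905, 0.426, -0.002], [0.426, -0.905, 0.0], [-0.001, -0.001, -1.0]]
ft_force: [-0.4, 0.3, -0.6]
width: 1.0
tip [ 318.1 -252.    74.7] dz 44.3
tip [ 361.8 -341.6   69.9] dz 38.4
t 1.8 pos [ 345.3 -299.4   31.6] yaw 25.2 w 0.997 F [-0.1  0.3 -0.2] q7 -33.7
shift [ 0.008 -0.015  0.098] rot [ 0.     0.    -0.001] rows 1.0
```

View pics/s2.png

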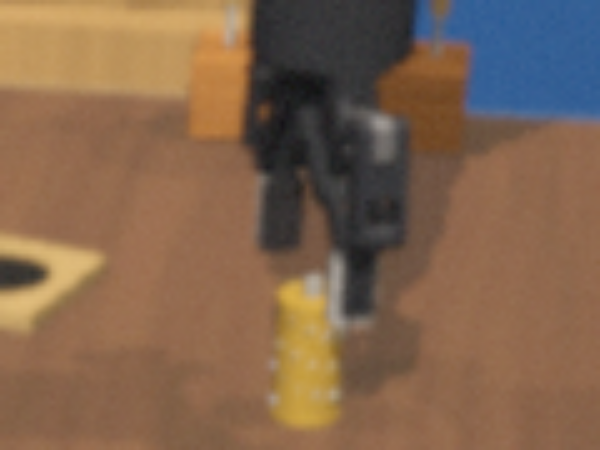

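```bash
python3 -m crank '[[[0.007,-0.015,0.1],[0,0,0]],[[0.007,-0.015,0.2],[0,0,0]],[[0.007,-0.015,0.21],[0,0,0]],[[0.007,-0.015,0.21],[0,0,0]]]'
python3 tips.py pics/s3.png;python3 plan.py 345.5 -296 -12 25.3
```

```text
clock: 2.3
eef_pos: [346.1, -295.6, -9.6]
eef_rot: [[0.904, 0.427, 0.001], [0.427, -0.904, -0.001], [0.001, 0.001, -1.0]]
ft_force: [0.5, -0.5, 0.1]
width: 0.997
tip [ 321.8 -251.    35.8] dz 44.6
tip [ 367.3 -333.6   29.5] dz 39.0
t 2.35 pos [ 346.2 -295.6   -9.5] yaw 25.3 w 1.0 F [ 0.2 -0.3  0.8] q7 -34.7
shift [-0.004  0.     0.012] rot [ 0.001 -0.    -0.   ] rows 1.0
```

View pics/s3.png

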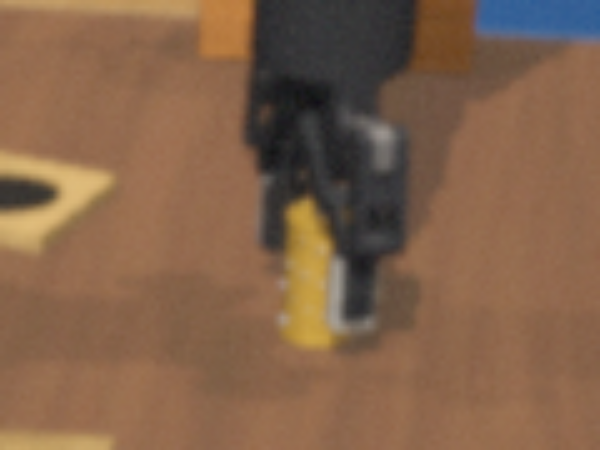

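```bash
python3 -m crank '[[[0,0,0],[0,0,0]],[[0,0,0],[0,0,0]],[[0,0,0],[0,0,0]],[[0,0,0],[0,0,0]],[[0,0,0],[0,0,0]],[[0,0,0],[0,0,0]],[[0,0,0],[0,0,0]],[[0,0,0],[0,0,0]]]' -1
python3 tips.py pics/s4.png;python3 plan.py 345.5 -296 -12 25.3
```

```text
clock: 3.35
eef_pos: [345.8, -295.0, -10.1]
eef_rot: [[0.904, 0.428, 0.0], [0.428, -0.904, -0.0], [0.0, 0.001, -1.0]]
ft_force: [-0.9, 1.8, 5.8]
width: 0.36
tip [ 334.9 -272.1   22.1] dz 31.9
tip [ 365.6 -310.8   59. ] dz 68.5
t 3.4 pos [ 345.9 -295.   -10.1] yaw 25.3 w 0.358 F [-1.4  0.3  5.2] q7 -34.7
shift [-0.004  0.004  0.01 ] rot [ 0. -0.  0.] rows 1.0
```

View pics/s4.png

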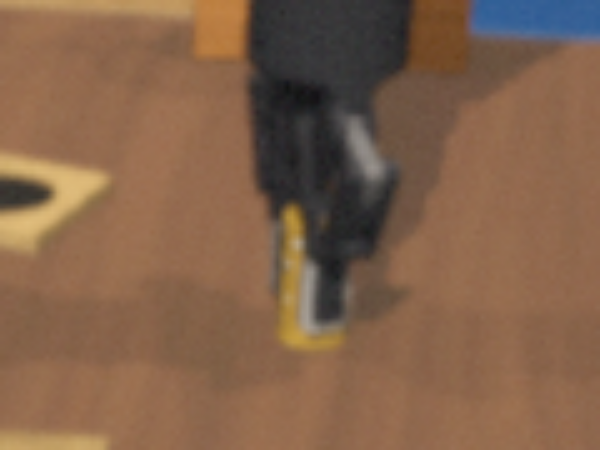

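```bash
python3 -m crank '[[[0,0,-0.1],[0,0,0]],[[0,0,-0.3],[0,0,0]],[[0,0,-0.5],[0,0,0]],[[0,0,-0.5],[0,0,0]]]'
python3 plan.py 461.5 -108 90 25.3
```

```text
clock: 3.9
eef_pos: [347.1, -296.0, 91.7]
eef_rot: [[0.904, 0.427, 0.004], [0.427, -0.904, -0.003], [0.002, 0.005, -1.0]]
ft_force: [0.6, 0.1, -3.2]
width: 0.361
t 3.9 pos [ 347.1 -296.    91.7] yaw 25.3 w 0.361 F [ 0.6  0.1 -3.2] q7 -33.1
shift [ 0.919 -0.605  0.008] rot [ 0.003 -0.002  0.   ] rows 4.0
```

```bash
python3 -m crank '[[[0.1,-0.066,0],[0,0,0]],[[0.3,-0.198,0],[0,0,0]],[[0.55,-0.363,0],[0,0,0]],[[0.78,-0.52,0],[0,0,0]],[[0.919,-0.605,0.008],[0,0,0]],[[0.919,-0.605,0.008],[0,0,0]],[[0.919,-0.605,0.008],[0,0,0]]]'
python3 plan.py 461.5 -108 2 25.3
```

```text
clock: 4.78
eef_pos: [458.6, -107.2, 86.8]
eef_rot: [[0.904, 0.427, -0.003], [0.427, -0.904, -0.0], [-0.002, -0.001, -1.0]]
ft_force: [-0.5, -0.0, -1.6]
width: 0.361
t 4.775 pos [ 458.6 -107.2   86.8] yaw 25.3 w 0.361 F [-0.5 -0.  -1.6] q7 -61.6
shift [0.012 0.01  0.424] rot [-0.001  0.002 -0.   ] rows 2.0
```

```bash
python3 -m crank '[[[0.012,0.01,0.12],[0,0,0]],[[0.012,0.01,0.3],[0,0,0]],[[0.012,0.01,0.4],[0,0,0]],[[0.012,0.01,0.415],[0,0,0]],[[0.012,0.01,0.415],[0,0,0]]]'
python3 plan.py 461.5 -108 -5 25.3
cat > look.py <<'E'
from m import *
import sys
n,x,y,w,h,f=sys.argv[1:7];x,y,w,h=map(int,(x,y,w,h))
p,d=cams.get_image(n);cv2.imwrite(f,cv2.resize(p[y:y+h,x:x+w,::-1],None,fx=600/w,fy=600/w))
E
python3 look.py side 310 150 120 100 pics/s5.png
```

```text
clock: 5.4
eef_pos: [462.8, -108.3, 5.1]
eef_rot: [[0.905, 0.426, -0.0], [0.426, -0.905, -0.0], [-0.0, 0.0, -1.0]]
ft_force: [0.1, 0.7, -2.2]
width: 0.362
t 5.4 pos [ 462.8 -108.3    5.1] yaw 25.2 w 0.362 F [ 0.1  0.7 -2.2] q7 -63.4
shift [-0.005 -0.004  0.051] rot [ 0.     0.    -0.001] rows 1.0
```

View pics/s5.png

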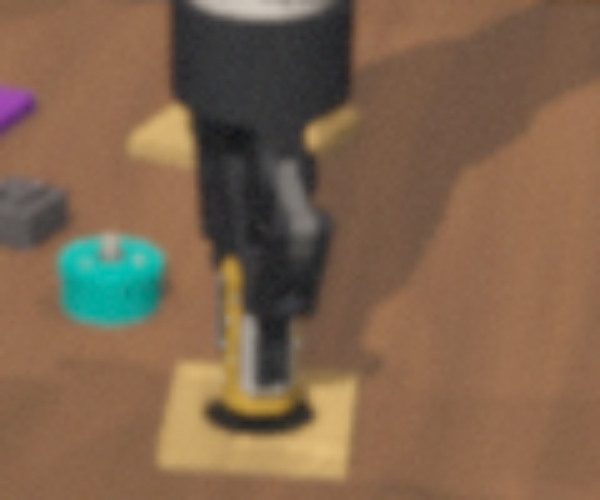

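```bash
python3 -m crank '[[[0,0,0.02],[0,0,0]],[[0,0,0.035],[0,0,0]],[[0,0,0.045],[0,0,0]],[[0,0,0.045],[0,0,0]],[[0,0,0.045],[0,0,0]]]'
python3 plan.py 461.5 -108 -5 25.3
```

```text
clock: 6.08
eef_pos: [463.1, -107.5, -4.1]
eef_rot: [[0.904, 0.428, 0.0], [0.428, -0.904, -0.0], [0.0, 0.0, -1.0]]
ft_force: [-0.3, 0.2, -2.0]
width: 0.362
t 6.075 pos [ 463.1 -107.5   -4.1] yaw 25.3 w 0.362 F [-0.3  0.2 -2. ] q7 -63.6
shift [-0.008 -0.001  0.005] rot [ 0. -0.  0.] rows 1.0
```

```bash
python3 -m crank '[[[0,0,0.004],[0,0,0]],[[0,0,0.007],[0,0,0]],[[0,0,0.007],[0,0,0]]]'
python3 plan.py 461.5 -108 -5 25.3
```

```text
clock: 6.45
eef_pos: [463.1, -107.5, -5.1]
eef_rot: [[0.904, 0.428, 0.0], [0.428, -0.904, -0.0], [0.0, 0.0, -1.0]]
ft_force: [-2.5, 0.2, 5.5]
width: 0.361
t 6.45 pos [ 463.1 -107.5   -5.1] yaw 25.3 w 0.361 F [-2.5  0.2  5.5] q7 -63.6
shift [-0.008 -0.001 -0.   ] rot [ 0. -0.  0.] rows 1.0
```

```bash
python3 -m crank '[[[0,0,0],[0,0,0]],[[0,0,0],[0,0,0]],[[0,0,0],[0,0,0]],[[0,0,0],[0,0,0]],[[0,0,0],[0,0,0]],[[0,0,-0.1],[0,0,0]],[[0,0,-0.3],[0,0,0]],[[0,0,-0.55],[0,0,0]],[[0,0,-0.55],[0,0,0]]]' 1
python3 plan.py 448 119.5 80 34.2
python3 look.py side 310 150 120 100 pics/s6.png
```

```text
clock: 7.58
eef_pos: [465.8, -108.1, 107.7]
eef_rot: [[0.904, 0.427, 0.007], [0.427, -0.904, -0.001], [0.006, 0.004, -1.0]]
ft_force: [1.0, -0.4, -0.1]
width: 1.001
t 7.575 pos [ 465.8 -108.1  107.7] yaw 25.3 w 1.001 F [ 1.  -0.4 -0.1] q7 -61.4
shift [ 0.405 -1.067  0.137] rot [ 0.003 -0.004 -0.104] rows 4.0
```

View pics/s6.png

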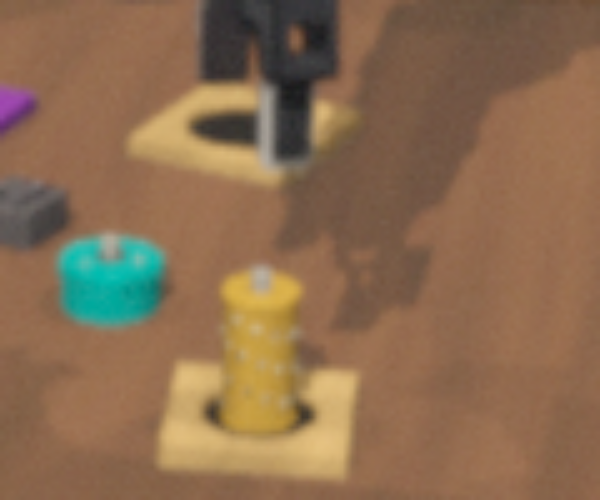

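```bash
python3 -m crank '[[[0.37,-0.97,0.0],[0,0,-0.104]],[[0.37,-0.97,0],[0,0,-0.104]],[[0.37,-0.97,0],[0,0,-0.104]],[[0.37,-0.97,0.0],[0,0,-0.104]],[[0.37,-0.97,0.1],[0,0,-0.104]],[[0.37,-0.97,0.137],[0,0,-0.104]]]'
python3 plan.py 448 119.5 0 34.2
python3 tips.py pics/s7.png
python3 look.py top 220 230 120 100 pics/t7.png
```

```text
clock: 8.38
eef_pos: [445.2, 99.2, 75.2]
eef_rot: [[0.826, 0.563, -0.004], [0.563, -0.826, -0.001], [-0.004, -0.001, -1.0]]
ft_force: [-0.7, 0.0, -0.4]
width: 0.997
t 8.375 pos [445.2  99.2  75.2] yaw 34.3 w 0.997 F [-0.7  0.  -0.4] q7 -82.2
shift [ 0.07  -0.075  0.376] rot [-0.001  0.002  0.001] rows 2.0
tip [414.8 142.9 118.7] dz 43.2
tip [471.7  63.3 113.1] dz 37.9
```

View pics/s7.png

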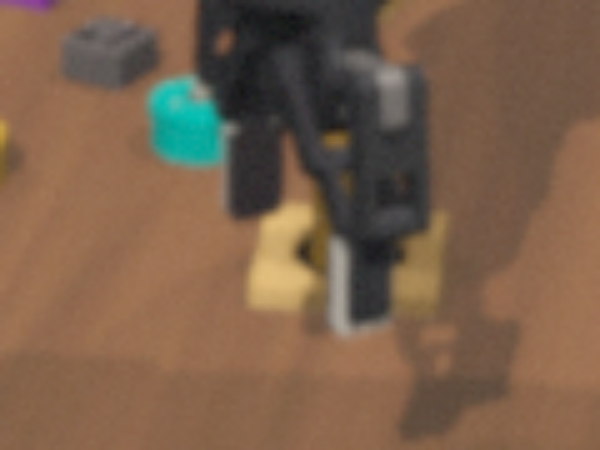

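View pics/t7.png

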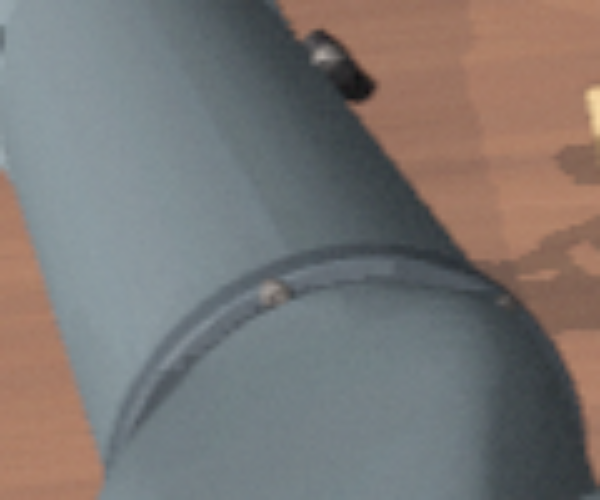

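```bash
python3 -m crank '[[[0.07,-0.075,0.0],[0,0,0]],[[0.07,-0.075,0.0],[0,0,0]],[[0.07,-0.075,0.0],[0,0,0]],[[0.07,-0.075,0.0],[0,0,0]],[[0.07,-0.075,0.0],[0,0,0]]]' -0.26
python3 plan.py 448 119.5 0 34.2
python3 tips.py pics/s8.png
python3 - <<'E'
from m import *
from workcell import monitor
e=monitor.observe()['eef_pos']
c=proj('side',e)[0];x=int(c[0]-60);y=int(c[1]-70);print((x,y),[((proj('side',np.array(e)+[0,0,z])[0]-[x,y])*5).round() for z in(0,13,24,35)])
E
```

```text
clock: 9.1
eef_pos: [450.1, 119.2, 77.1]
eef_rot: [[0.827, 0.562, -0.0], [0.562, -0.827, -0.0], [-0.0, 0.0, -1.0]]
ft_force: [-0.8, 0.1, 0.1]
width: 0.373
t 9.1 pos [450.1 119.2  77.1] yaw 34.2 w 0.373 F [-0.8  0.1  0.1] q7 -84.5
shift [-0.007 -0.007  0.386] rot [0. 0. 0.] rows 2.0
tip [433.7 139.3 108.1] dz 30.6
tip [463.1 106.9 104. ] dz 26.4
(287, 187) [array([302., 350.]), array([302., 319.]), array([303., 292.]), array([303., 264.])]
```

View pics/s8.png

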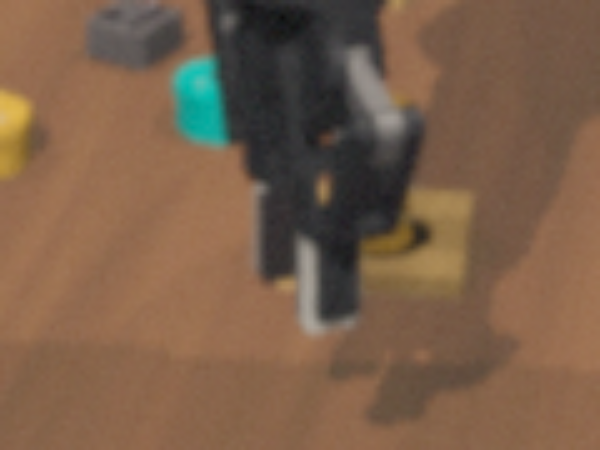

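```bash
python3 -m crank '[[[-0.007,-0.002,0],[0,0,0]],[[-0.007,-0.002,0.1],[0,0,0]],[[-0.007,-0.002,0.25],[0,0,0]],[[-0.007,-0.002,0.4],[0,0,0]],[[-0.007,-0.002,0.46],[0,0,0]],[[-0.007,-0.002,0.485],[0,0,0]],[[-0.007,-0.002,0.485],[0,0,0]]]' 0.3
python3 plan.py 448 119.5 -21 34.2
python3 tips.py pics/s9.png
```

```text
clock: 10.02
eef_pos: [449.1, 119.4, -19.5]
eef_rot: [[0.827, 0.563, 0.001], [0.563, -0.827, 0.0], [0.001, 0.0, -1.0]]
ft_force: [0.2, 0.7, -0.1]
width: 0.65
t 10.025 pos [449.1 119.4 -19.5] yaw 34.3 w 0.65 F [ 0.2  0.7 -0.1] q7 -88.1
shift [-0.004 -0.003  0.008] rot [ 0.    -0.     0.001] rows 1.0
tip [423.7 147.9  14.2] dz 31.8
tip [459.4  66.4   4.1] dz 24.0
```

View pics/s9.png

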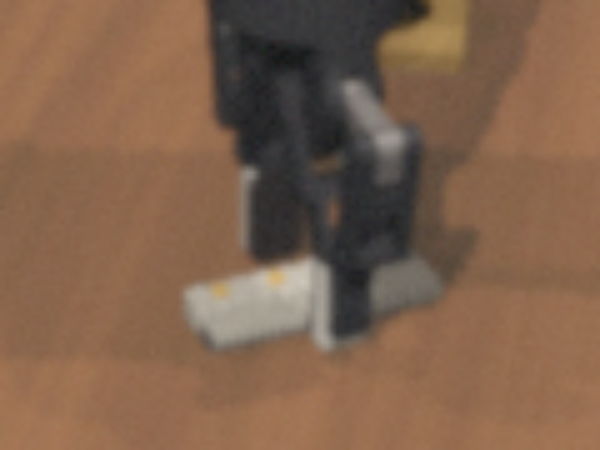

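```bash
python3 -m crank '[[[0,0,0.003],[0,0,0]],[[0,0,0.003],[0,0,0]],[[0,0,0.003],[0,0,0]],[[0,0,0.003],[0,0,0]],[[0,0,0.003],[0,0,0]],[[0,0,0.003],[0,0,0]]]' -1
python3 plan.py 448 119.5 -21 34.2
python3 tips.py pics/s10.png
```

```text
clock: 10.82
eef_pos: [449.2, 119.6, -19.6]
eef_rot: [[0.827, 0.563, 0.001], [0.563, -0.827, 0.0], [0.001, 0.0, -1.0]]
ft_force: [-1.6, -0.2, 7.1]
width: 0.351
t 10.825 pos [449.2 119.6 -19.6] yaw 34.3 w 0.351 F [-1.6 -0.2  7.1] q7 -88.1
shift [-0.005 -0.003  0.007] rot [ 0.    -0.001  0.001] rows 1.0
tip [432.5 139.8  13.3] dz 31.7
tip [421.   88.   12.9] dz 31.6
```

View pics/s10.png

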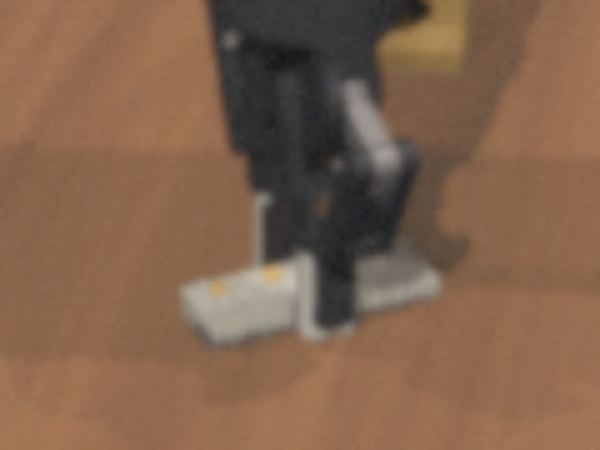

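```bash
python3 -m crank '[[[0,0,-0.1],[0,0,0]],[[0,0,-0.3],[0,0,0]],[[0,0,-0.45],[0,0,0]],[[0,0,-0.45],[0,0,0]]]'
python3 plan.py 331.8 301 70 156
python3 tips.py pics/s11.png
```

```text
clock: 11.38
eef_pos: [450.4, 119.7, 71.4]
eef_rot: [[0.827, 0.563, 0.004], [0.563, -0.827, 0.001], [0.004, 0.001, -1.0]]
ft_force: [0.4, 0.2, -1.9]
width: 0.351
t 11.375 pos [450.4 119.7  71.4] yaw 34.2 w 0.351 F [ 0.4  0.2 -1.9] q7 -85.0
shift [ 0.02  -1.083  0.006] rot [ 4.000e-03 -1.000e-03 -1.417e+00] rows 12.0
tip [434.8 136.  101.3] dz 29.7
tip [461.5 107.  106.8] dz 35.5
```

View pics/s11.png

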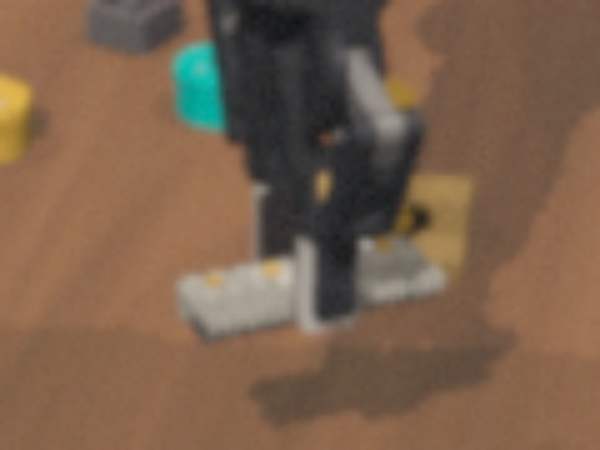

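```bash
python3 -m crank '[[[0.005,-0.09,0],[0,0,-0.12]],[[0.005,-0.18,0],[0,0,-0.24]],[[0.005,-0.27,0],[0,0,-0.36]],[[0.005,-0.36,0],[0,0,-0.48]],[[0.01,-0.45,0],[0,0,-0.60]],[[0.01,-0.54,0],[0,0,-0.72]],[[0.01,-0.63,0],[0,0,-0.84]],[[0.01,-0.72,0],[0,0,-0.96]],[[0.01,-0.72,0],[0,0,-0.96]]]'
python3 plan.py 331.8 301 60 156
```

```text
clock: 12.55
eef_pos: [367.8, 239.9, 68.5]
eef_rot: [[-0.451, 0.893, -0.003], [0.893, 0.451, 0.0], [0.001, -0.002, -1.0]]
ft_force: [0.1, -0.8, -2.2]
width: 0.353
t 12.55 pos [367.8 239.9  68.5] yaw 116.8 w 0.353 F [ 0.1 -0.8 -2.2] q7 -36.3
shift [ 0.354 -0.023  0.043] rot [-0.001 -0.001 -0.456] rows 4.0
```

```bash
python3 -m crank '[[[0.08,0,0.01],[0,0,-0.11]],[[0.18,-0.01,0.02],[0,0,-0.22]],[[0.28,-0.02,0.04],[0,0,-0.34]],[[0.354,-0.023,0.05],[0,0,-0.456]],[[0.354,-0.023,0.06],[0,0,-0.456]],[[0.354,-0.023,0.06],[0,0,-0.456]]]'
python3 plan.py 331.8 301 0 156
```

```text
clock: 13.3
eef_pos: [333.7, 299.1, 56.9]
eef_rot: [[-0.911, 0.413, -0.001], [0.413, 0.911, -0.002], [-0.0, -0.002, -1.0]]
ft_force: [-0.4, 0.6, -1.1]
width: 0.355
t 13.3 pos [333.7 299.1  56.9] yaw 155.6 w 0.355 F [-0.4  0.6 -1.1] q7 -14.3
shift [0.013 0.005 0.284] rot [-0.001  0.    -0.005] rows 1.0
```

```bash
python3 -m crank '[[[0.013,0.005,0.1],[0,0,-0.005]],[[0.013,0.005,0.2],[0,0,-0.005]],[[0.013,0.005,0.28],[0,0,-0.005]],[[0.013,0.005,0.3],[0,0,-0.005]],[[0.013,0.005,0.3],[0,0,-0.005]]]'
python3 plan.py 331.8 301 -14.6 156
python3 look.py side 330 290 160 120 pics/s12.png
python3 look.py top 140 280 120 100 pics/t12.png
```

```text
clock: 13.92
eef_pos: [331.5, 302.4, -2.5]
eef_rot: [[-0.916, 0.401, -0.0], [0.401, 0.916, -0.0], [-0.0, -0.0, -1.0]]
ft_force: [0.1, -1.1, -2.3]
width: 0.353
t 13.925 pos [331.5 302.4  -2.5] yaw 156.3 w 0.353 F [ 0.1 -1.1 -2.3] q7 -20.8
shift [-0.004 -0.006  0.061] rot [-0.     0.     0.004] rows 1.0
```

View pics/s12.png

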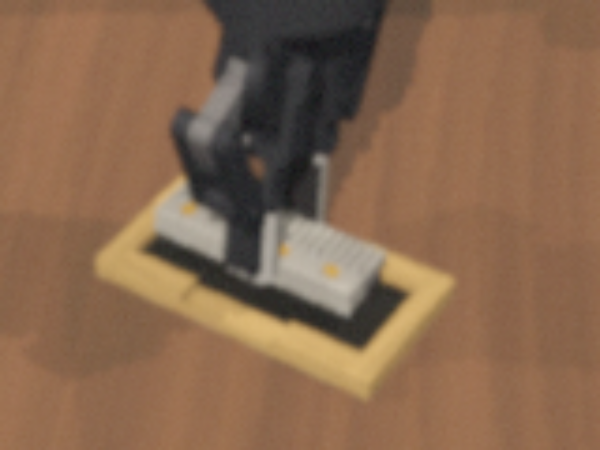

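View pics/t12.png

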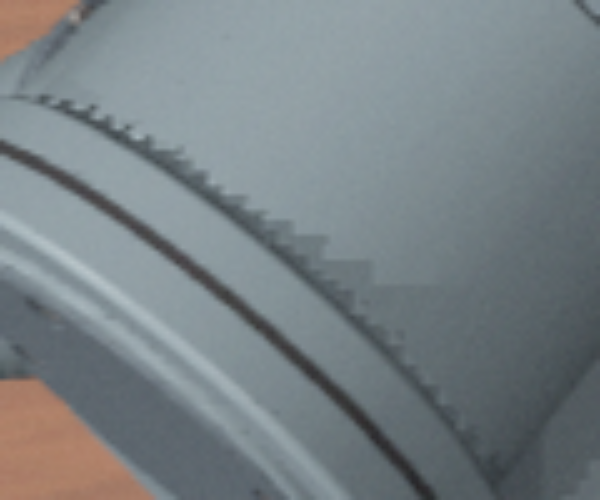

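```bash
python3 - <<'E'
from h import *
f=lambda x,y:(330+x/3.75,290+y/3.75)
P=ray('side',[f(158,232),f(350,316)],17)[:,:2];print(P)
u=np.array([-.914,.406]);c=np.array([331.8,301]);print((P-c)@u,np.hypot(*(P[0]-P[1])))
E
```

```text
[[378.02396827 297.88388389]
 [296.76697659 333.17439041]]
[-43.51385014  45.0829859 ] 88.5896074478434
```

```bash
python3 -m crank '[[[-0.004,-0.003,0.03],[0,0,0.004]],[[-0.004,-0.003,0.05],[0,0,0.004]],[[-0.004,-0.003,0.058],[0,0,0.004]],[[-0.004,-0.003,0.058],[0,0,0.004]],[[-0.004,-0.003,0.058],[0,0,0.004]]]'
python3 plan.py 331.8 301 -14.6 156
```

```text
clock: 14.65
eef_pos: [331.8, 301.8, -14.1]
eef_rot: [[-0.914, 0.406, -0.0], [0.406, 0.914, 0.0], [0.0, 0.0, -1.0]]
ft_force: [-0.1, -0.7, -1.8]
width: 0.36
t 14.65 pos [331.8 301.8 -14.1] yaw 156.0 w 0.36 F [-0.1 -0.7 -1.8] q7 -22.3
shift [-0.001 -0.004  0.003] rot [ 0. -0.  0.] rows 1.0
```

```bash
python3 -m crank '[[[0,-0.002,0.004],[0,0,0]],[[0,-0.002,0.006],[0,0,0]],[[0,-0.002,0.006],[0,0,0]]]'
python3 plan.py 331.8 301 -14.6 156
```

```text
clock: 15.02
eef_pos: [331.9, 301.6, -14.6]
eef_rot: [[-0.914, 0.406, 0.001], [0.406, 0.914, 0.0], [-0.001, 0.0, -1.0]]
ft_force: [-1.3, -1.5, 10.2]
width: 0.354
t 15.025 pos [331.9 301.6 -14.6] yaw 156.0 w 0.354 F [-1.3 -1.5 10.2] q7 -22.4
shift [-0.001 -0.003 -0.   ] rot [0.    0.001 0.001] rows 1.0
```

```bash
python3 -m crank '[[[0,0,0],[0,0,0]],[[0,0,0],[0,0,0]],[[0,0,0],[0,0,0]],[[0,0,0],[0,0,0]],[[0,0,-0.1],[0,0,0]],[[0,0,-0.3],[0,0,0]],[[0,0,-0.6],[0,0,0]],[[0,0,-0.6],[0,0,0]]]' 0.3
python3 plan.py 670 148 100 132
python3 look.py side 330 290 160 120 pics/s13.png
```

```text
clock: 16.02
eef_pos: [333.7, 303.4, 108.0]
eef_rot: [[-0.914, 0.407, 0.005], [0.407, 0.914, 0.004], [-0.003, 0.006, -1.0]]
ft_force: [1.4, 0.4, -0.5]
width: 0.649
t 16.025 pos [333.7 303.4 108. ] yaw 156.0 w 0.649 F [ 1.4  0.4 -0.5] q7 -9.4
shift [-1.852 -0.026  0.046] rot [0.005 0.001 0.279] rows 6.0
```

View pics/s13.png

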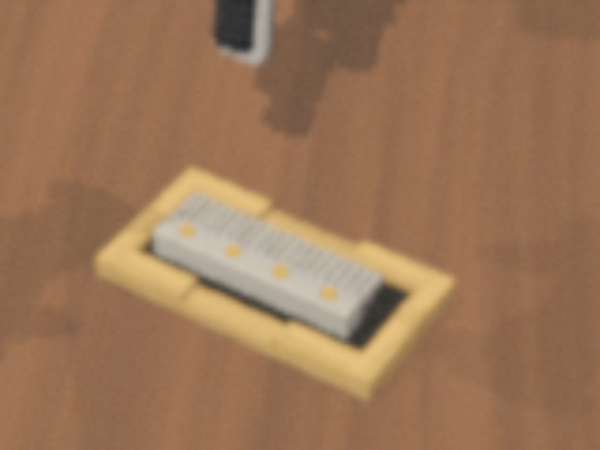

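```bash
python3 -m crank '[[[-0.95,-0.013,0],[0,0,0.279]],[[-0.95,-0.013,0],[0,0,0.279]],[[-0.95,-0.013,0],[0,0,0.279]],[[-0.95,-0.013,0],[0,0,0.279]]]' 0.5
python3 plan.py 670 148 100 132
```

```text
clock: 16.58
eef_pos: [507.9, 217.5, 102.8]
eef_rot: [[-0.664, 0.748, -0.0], [0.748, 0.664, -0.003], [-0.002, -0.002, -1.0]]
ft_force: [-0.9, 0.2, 0.1]
width: 0.749
t 16.575 pos [507.9 217.5 102.8] yaw 131.6 w 0.749 F [-0.9  0.2  0.1] q7 -9.4
shift [-0.798  0.376  0.015] rot [-0.001  0.001 -0.005] rows 3.0
```

```bash
python3 -c "
from h import *
print(ray('top',[(191,214)],62), ray('side',[(236,337)],0))"
```

```text
[[604.48612029 273.3815268   62.        ]] [[607.49442454 285.81881192   0.        ]]
```

```bash
python3 -m crank '[[[-0.78,0.368,0],[0,0,-0.005]],[[-0.78,0.368,0],[0,0,-0.005]],[[-0.78,0.368,0.1],[0,0,-0.005]],[[-0.78,0.368,0.2],[0,0,-0.005]],[[-0.78,0.368,0.2],[0,0,-0.005]]]'
python3 plan.py 670 148 -12 132
python3 tips.py pics/s14.png
```

```text
clock: 17.2
eef_pos: [659.8, 156.0, 61.4]
eef_rot: [[-0.677, 0.736, -0.006], [0.736, 0.677, -0.001], [0.004, -0.005, -1.0]]
ft_force: [-0.2, -0.1, -0.0]
width: 0.749
t 17.2 pos [659.8 156.   61.4] yaw 132.6 w 0.749 F [-0.2 -0.1 -0. ] q7 4.2
shift [-0.065  0.012  0.367] rot [-0.004 -0.002  0.007] rows 2.0
tip [633.8 136.8  95.5] dz 34.2
tip [686.4 188.1 100.9] dz 38.7
```

View pics/s14.png

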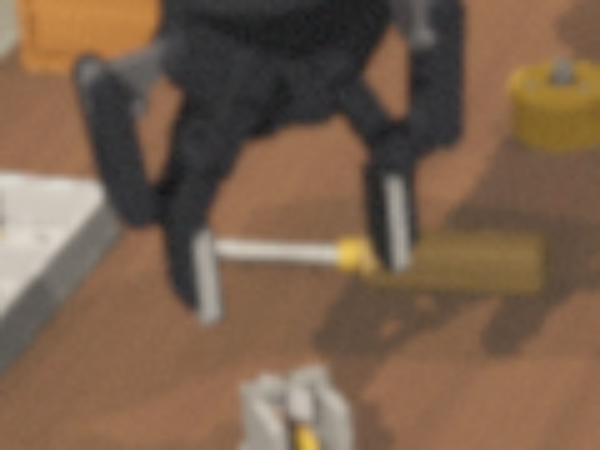

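```bash
python3 -m crank '[[[-0.06,0.012,0],[0,0,0.005]],[[-0.065,0.012,0.1],[0,0,0.007]],[[-0.065,0.012,0.25],[0,0,0.007]],[[-0.065,0.012,0.35],[0,0,0.007]],[[-0.065,0.012,0.385],[0,0,0.007]],[[-0.065,0.012,0.385],[0,0,0.007]]]'
python3 plan.py 670 148 -16 132
python3 tips.py pics/s15.png
```

```text
clock: 18.0
eef_pos: [673.9, 147.5, -12.5]
eef_rot: [[-0.668, 0.744, -0.0], [0.744, 0.668, 0.0], [0.0, -0.0, -1.0]]
ft_force: [0.2, 0.1, 0.1]
width: 0.748
t 18.0 pos [673.9 147.5 -12.5] yaw 131.9 w 0.748 F [0.2 0.1 0.1] q7 2.8
shift [ 0.015 -0.013  0.017] rot [-0.    -0.    -0.001] rows 1.0
tip [650.3 125.   17.9] dz 31.4
tip [700.7 178.5  27.7] dz 40.0
```

View pics/s15.png

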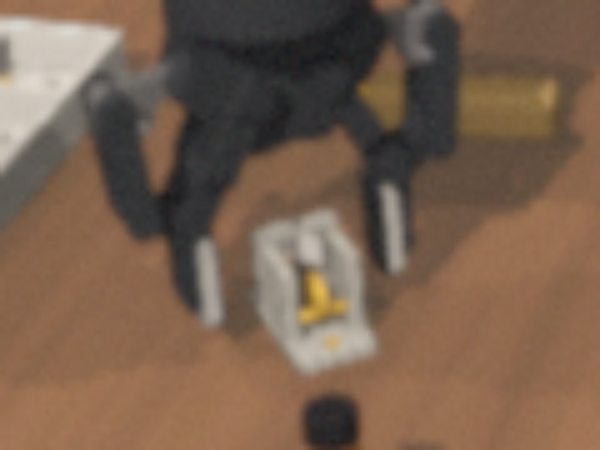

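```bash
python3 -m crank '[[[0.015,-0.013,0.017],[0,0,0]],[[0.015,-0.013,0.017],[0,0,0]],[[0.015,-0.013,0.017],[0,0,0]]]'
python3 -m crank '[[[0,0,0],[0,0,0]],[[0,0,0],[0,0,0]],[[0,0,0],[0,0,0]],[[0,0,0],[0,0,0]],[[0,0,0],[0,0,0]],[[0,0,0],[0,0,0]]]' -1
python3 plan.py 670 148 -16 132
python3 tips.py pics/s16.png
```

```text
clock: 18.42
eef_pos: [670.2, 147.8, -15.4]
eef_rot: [[-0.668, 0.744, 0.0], [0.744, 0.668, 0.0], [-0.0, 0.0, -1.0]]
ft_force: [0.3, 0.1, -0.8]
width: 0.75
clock: 19.18
eef_pos: [670.4, 147.9, -15.4]
eef_rot: [[-0.668, 0.745, 0.001], [0.745, 0.668, 0.0], [-0.0, 0.001, -1.0]]
ft_force: [0.8, -0.5, 4.0]
width: 0.342
t 19.175 pos [670.4 147.9 -15.4] yaw 131.9 w 0.342 F [ 0.8 -0.5  4. ] q7 2.4
shift [ 0.002 -0.001  0.003] rot [ 0.     0.    -0.001] rows 1.0
tip [647.3 134.2  17.8] dz 33.5
tip [685.1 167.8  18.2] dz 33.7
```

View pics/s16.png

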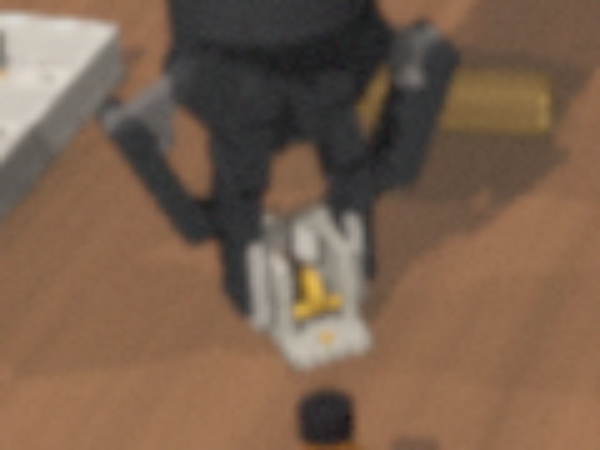

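```bash
python3 -m crank '[[[0,0,-0.1],[0,0,0]],[[0,0,-0.3],[0,0,0]],[[0,0,-0.55],[0,0,0]],[[0,0,-0.58],[0,0,0]],[[0,0,-0.58],[0,0,0]]]'
python3 plan.py 533.7 395 100 212.3
```

```text
clock: 19.85
eef_pos: [669.7, 147.5, 100.6]
eef_rot: [[-0.668, 0.744, 0.0], [0.744, 0.668, -0.0], [-0.0, -0.0, -1.0]]
ft_force: [-0.3, -0.0, -1.4]
width: 0.34
t 19.85 pos [669.7 147.5 100.6] yaw 131.9 w 0.34 F [-0.3 -0.  -1.4] q7 5.6
shift [1.375 0.32  0.003] rot [-0.     0.    -0.936] rows 8.0
```

```bash
python3 -m crank '[[[0.1,0.02,0],[0,0,-0.1]],[[0.28,0.06,0],[0,0,-0.22]],[[0.46,0.1,0],[0,0,-0.34]],[[0.64,0.15,0],[0,0,-0.46]],[[0.82,0.19,0],[0,0,-0.58]],[[0.95,0.22,0],[0,0,-0.7]],[[0.98,0.23,0],[0,0,-0.7]],[[0.98,0.23,0],[0,0,-0.7]]]'
python3 plan.py 533.7 395 90 212.3
```

```text
clock: 20.85
eef_pos: [573.3, 323.3, 99.2]
eef_rot: [[-0.979, -0.205, -0.001], [-0.205, 0.979, -0.002], [0.001, -0.001, -1.0]]
ft_force: [0.2, -0.3, -1.5]
width: 0.345
t 20.85 pos [573.3 323.3  99.2] yaw -168.2 w 0.345 F [ 0.2 -0.3 -1.5] q7 40.6
shift [0.12  0.391 0.046] rot [-0.001 -0.001 -0.238] rows 2.0
```

```bash
python3 -m crank '[[[0.04,0.13,0],[0,0,-0.08]],[[0.09,0.29,0.03],[0,0,-0.17]],[[0.12,0.391,0.15],[0,0,-0.238]],[[0.12,0.391,0.35],[0,0,-0.238]],[[0.12,0.391,0.45],[0,0,-0.238]],[[0.12,0.391,0.47],[0,0,-0.238]],[[0.12,0.391,0.47],[0,0,-0.238]]]'
python3 plan.py 533.7 395 -10.4 212.3
python3 look.py side 190 310 140 110 pics/s17.png
```

```text
clock: 21.72
eef_pos: [534.6, 395.8, 7.1]
eef_rot: [[-0.844, -0.536, 0.001], [-0.536, 0.844, 0.001], [-0.001, -0.0, -1.0]]
ft_force: [0.4, -0.1, -0.5]
width: 0.342
t 21.725 pos [534.6 395.8   7.1] yaw -147.6 w 0.342 F [ 0.4 -0.1 -0.5] q7 48.9
shift [ 0.006 -0.001  0.087] rot [-0.     0.001  0.001] rows 1.0
```

View pics/s17.png

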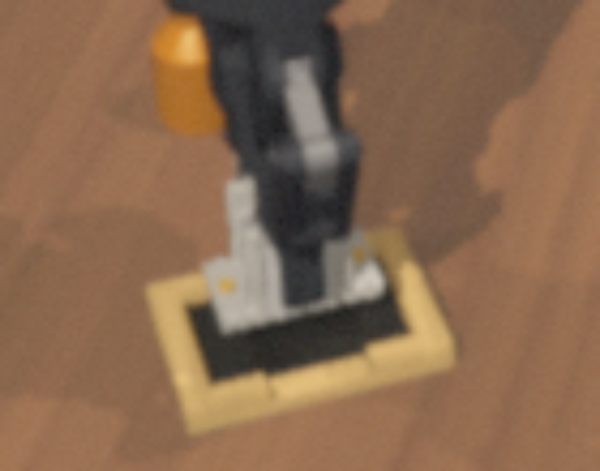

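```bash
python3 - <<'E'
from h import *
f=lambda x,y:(190+x/4.286,310+y/4.286)
P=ray('side',[f(225,333),f(385,295)],22.5)[:,:2];print(P)
a=np.radians(32.3);u=np.array([np.cos(a),np.sin(a)]);v=np.array([-u[1],u[0]]);c=np.array([533.7,395]);print((P-c)@u,(P-c)@v,np.hypot(*(P[0]-P[1])))
E
python3 -m crank '[[[0.006,-0.001,0.03],[0,0,0]],[[0.006,-0.001,0.06],[0,0,0]],[[0.006,-0.001,0.08],[0,0,0]],[[0.006,-0.001,0.084],[0,0,0]],[[0.006,-0.001,0.084],[0,0,0]]]'
python3 plan.py 533.7 395 -10.4 212.3
```

```text
[[547.29138372 421.69851299]
 [500.00061482 392.70666223]]
[ 25.75469106 -29.71025453] [15.30464621 16.06887475] 55.470210328073634
clock: 22.4
eef_pos: [532.8, 395.1, -10.4]
eef_rot: [[-0.843, -0.537, 0.0], [-0.537, 0.843, -0.0], [-0.0, -0.0, -1.0]]
ft_force: [-1.1, -1.1, 0.4]
width: 0.345
t 22.4 pos [532.8 395.1 -10.4] yaw -147.5 w 0.345 F [-1.1 -1.1  0.4] q7 48.3
shift [-0.004 -0.003  0.   ] rot [-0.     0.     0.002] rows 1.0
```

```bash
python3 -m crank '[[[0,0,0.003],[0,0,0]],[[0,0,0.003],[0,0,0]]]'
```

```text
clock: 22.65
eef_pos: [532.7, 395.1, -10.4]
eef_rot: [[-0.843, -0.537, 0.0], [-0.537, 0.843, -0.0], [-0.0, -0.0, -1.0]]
ft_force: [-1.3, -3.8, 5.6]
width: 0.344
```

```bash
python3 -m crank '[[[0,0,0],[0,0,0]],[[0,0,0],[0,0,0]],[[0,0,0],[0,0,0]],[[0,0,0],[0,0,0]],[[0,0,-0.1],[0,0,0]],[[0,0,-0.3],[0,0,0]],[[0,0,-0.6],[0,0,0]],[[0,0,-0.6],[0,0,0]]]' 0.5
python3 plan.py 652.5 -156 110 180
python3 look.py side 190 310 140 110 pics/s18.png
```

```text
clock: 23.65
eef_pos: [534.8, 398.5, 115.8]
eef_rot: [[-0.843, -0.537, 0.007], [-0.537, 0.843, 0.007], [-0.01, 0.002, -1.0]]
ft_force: [0.3, 0.6, -0.8]
width: 0.751
t 23.65 pos [534.8 398.5 115.8] yaw -147.5 w 0.751 F [ 0.3  0.6 -0.8] q7 52.6
shift [ 0.994 -2.655  0.013] rot [0.003 0.006 0.378] rows 10.0
```

View pics/s18.png

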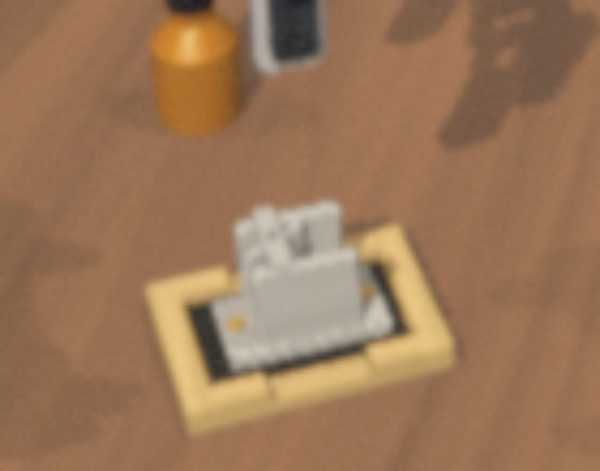

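```bash
python3 -m crank '[[[0.15,-0.3,0],[0,0,0.12]],[[0.3,-0.6,0],[0,0,0.24]],[[0.38,-0.95,0],[0,0,0.36]],[[0.38,-0.99,0],[0,0,0.48]],[[0.38,-0.99,0],[0,0,0.6]],[[0.38,-0.99,0],[0,0,0.7]]]' 1
python3 plan.py 652.5 -156 100 60
```

```text
clock: 24.45
eef_pos: [574.5, 186.2, 108.3]
eef_rot: [[-0.883, 0.47, -0.001], [0.47, 0.883, -0.001], [0.001, -0.001, -1.0]]
ft_force: [-0.0, -0.3, -0.2]
width: 0.997
t 24.45 pos [574.5 186.2 108.3] yaw 152.0 w 0.997 F [-0.  -0.3 -0.2] q7 15.1
shift [-1.148 -1.327  0.042] rot [-1.00e-03  0.00e+00  1.07e+00] rows 9.0
```

```bash
python3 -m crank '[[[-0.2,-0.23,0],[0,0,0.12]],[[-0.4,-0.46,0],[0,0,0.24]],[[-0.6,-0.7,0],[0,0,0.36]],[[-0.8,-0.92,0],[0,0,0.48]],[[-0.82,-0.95,0],[0,0,0.6]],[[-0.82,-0.95,0],[0,0,0.72]],[[-0.82,-0.95,0],[0,0,0.84]],[[-0.82,-0.95,0],[0,0,0.95]],[[-0.82,-0.95,0],[0,0,0.95]]]'
python3 plan.py 652.5 -156 60 60
```

```text
clock: 25.58
eef_pos: [631.4, -57.1, 108.4]
eef_rot: [[0.329, 0.944, -0.001], [0.944, -0.329, -0.0], [-0.001, -0.001, -1.0]]
ft_force: [0.5, -0.7, -0.6]
width: 1.004
t 25.575 pos [631.4 -57.1 108.4] yaw 70.8 w 1.004 F [ 0.5 -0.7 -0.6] q7 -30.9
shift [-0.432  0.263  0.242] rot [-0.001  0.001  0.126] rows 2.0
```

```bash
python3 -m crank '[[[-0.2,0.12,0],[0,0,0.06]],[[-0.4,0.24,0],[0,0,0.126]],[[-0.432,0.263,0.05],[0,0,0.126]],[[-0.432,0.263,0.2],[0,0,0.126]],[[-0.432,0.263,0.25],[0,0,0.126]],[[-0.432,0.263,0.25],[0,0,0.126]]]'
python3 plan.py 652.5 -156 -17 60
python3 tips.py pics/s19.png
```

```text
clock: 26.32
eef_pos: [652.4, -155.0, 58.1]
eef_rot: [[0.5, 0.866, -0.002], [0.866, -0.5, 0.001], [-0.0, -0.002, -1.0]]
ft_force: [-0.1, 1.0, 0.2]
width: 1.002
t 26.325 pos [ 652.4 -155.    58.1] yaw 60.0 w 1.002 F [-0.1  1.   0.2] q7 -32.0
shift [-0.004  0.004  0.375] rot [-0.001  0.     0.   ] rows 2.0
tip [ 606.  -132.    99.7] dz 42.0
tip [ 691.7 -175.1   96.2] dz 37.8
```

View pics/s19.png

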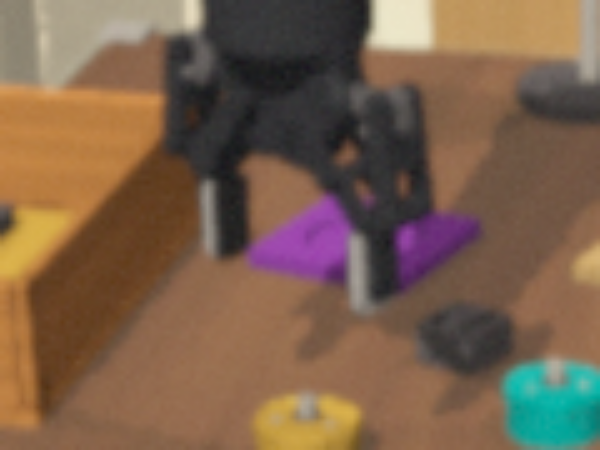

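```bash
python3 -m crank '[[[0,0.002,0.1],[0,0,0]],[[0,0.002,0.25],[0,0,0]],[[0,0.002,0.35],[0,0,0]],[[0,0.002,0.385],[0,0,0]],[[0,0.002,0.385],[0,0,0]]]'
python3 plan.py 652.5 -156 -19 60
python3 tips.py pics/s20.png
```

```text
clock: 27.0
eef_pos: [653.5, -156.2, -18.3]
eef_rot: [[0.502, 0.865, -0.0], [0.865, -0.502, 0.0], [0.0, -0.0, -1.0]]
ft_force: [0.2, -0.6, 0.6]
width: 1.0
t 27.0 pos [ 653.5 -156.2  -18.3] yaw 59.9 w 1.0 F [ 0.2 -0.6  0.6] q7 -33.5
shift [-0.002 -0.005  0.004] rot [-0.    -0.    -0.001] rows 1.0
tip [ 608.7 -132.5   24.1] dz 42.2
tip [ 691.1 -177.8   18.9] dz 37.3
```

View pics/s20.png

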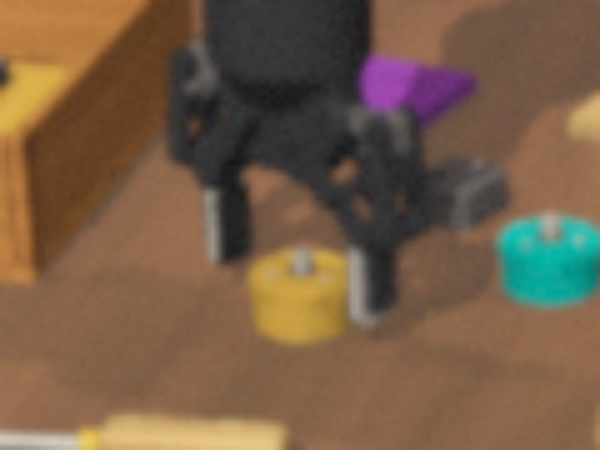

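```bash
python3 -m crank '[[[0,0,0],[0,0,0]],[[0,0,0],[0,0,0]],[[0,0,0],[0,0,0]],[[0,0,0],[0,0,0]],[[0,0,0],[0,0,0]],[[0,0,0],[0,0,0]]]' -1
python3 plan.py 652.5 -156 -19 60
python3 tips.py pics/s21.png
```

```text
clock: 27.8
eef_pos: [654.3, -156.5, -17.0]
eef_rot: [[0.502, 0.865, 0.002], [0.865, -0.502, -0.0], [0.0, 0.002, -1.0]]
ft_force: [-0.7, -0.4, 4.8]
width: 0.54
t 27.8 pos [ 654.3 -156.5  -17. ] yaw 59.9 w 0.54 F [-0.7 -0.4  4.8] q7 -33.5
shift [-0.003 -0.009  0.01 ] rot [ 0.001 -0.    -0.002] rows 1.0
tip [ 625.6 -145.    13. ] dz 29.6
tip [ 672.5 -167.    28.7] dz 45.6
```

View pics/s21.png

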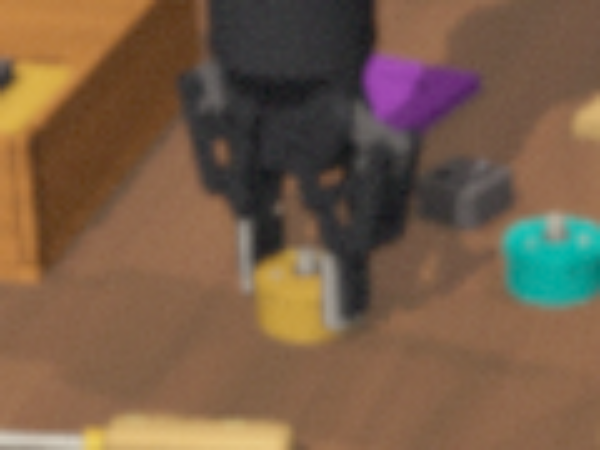

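```bash
python3 -m crank '[[[0,0,-0.1],[0,0,0]],[[0,0,-0.3],[0,0,0]],[[0,0,-0.5],[0,0,0]],[[0,0,-0.5],[0,0,0]]]'
python3 plan.py 520.5 -426 85 60
python3 tips.py pics/s22.png
```

```text
clock: 28.35
eef_pos: [656.4, -156.7, 86.7]
eef_rot: [[0.502, 0.865, 0.007], [0.865, -0.502, -0.001], [0.003, 0.007, -1.0]]
ft_force: [0.6, 0.1, -2.3]
width: 0.534
t 28.35 pos [ 656.4 -156.7   86.7] yaw 59.9 w 0.534 F [ 0.6  0.1 -2.3] q7 -31.6
shift [-1.506  0.088  0.005] rot [ 0.005 -0.002 -0.002] rows 5.0
tip [ 628.2 -141.3  119.8] dz 31.1
tip [ 676.5 -172.6  130.4] dz 44.2
```

View pics/s22.png

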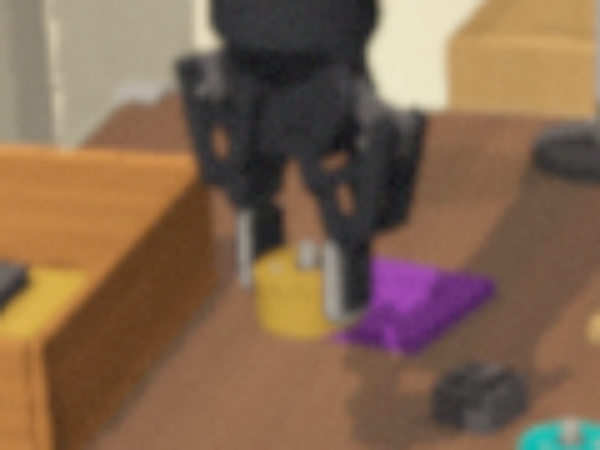

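```bash
python3 -m crank '[[[-0.12,0.01,0],[0,0,0]],[[-0.35,0.02,0],[0,0,0]],[[-0.6,0.035,0],[0,0,0]],[[-0.82,0.05,0],[0,0,0]],[[-0.9,0.053,0],[0,0,0]],[[-0.9,0.053,0],[0,0,0]]]'
python3 plan.py 520.5 -426 85 60
```

```text
clock: 29.15
eef_pos: [570.2, -319.0, 80.8]
eef_rot: [[0.505, 0.863, -0.002], [0.863, -0.505, 0.0], [-0.001, -0.002, -1.0]]
ft_force: [-0.3, 0.3, -1.6]
width: 0.537
t 29.15 pos [ 570.2 -319.    80.8] yaw 59.7 w 0.537 F [-0.3  0.3 -1.6] q7 -16.4
shift [-0.587  0.055 -0.02 ] rot [-0.001  0.001 -0.004] rows 2.0
```

```bash
python3 -m crank '[[[-0.2,0.02,0],[0,0,0]],[[-0.42,0.04,0],[0,0,0]],[[-0.56,0.053,0],[0,0,0]],[[-0.587,0.055,0.1],[0,0,0]],[[-0.587,0.055,0.25],[0,0,0]],[[-0.587,0.055,0.36],[0,0,0]],[[-0.587,0.055,0.4],[0,0,0]],[[-0.587,0.055,0.4],[0,0,0]]]'
python3 plan.py 520.5 -426 -12 60
python3 look.py side 300 110 120 100 pics/s23.png
```

```text
clock: 30.15
eef_pos: [523.2, -423.3, 1.4]
eef_rot: [[0.501, 0.865, -0.0], [0.865, -0.501, 0.001], [0.001, -0.001, -1.0]]
ft_force: [-1.1, -0.1, -1.7]
width: 0.536
t 30.15 pos [ 523.2 -423.3    1.4] yaw 59.9 w 0.536 F [-1.1 -0.1 -1.7] q7 -7.3
shift [-0.018 -0.005  0.067] rot [-0.001 -0.    -0.001] rows 1.0
```

View pics/s23.png

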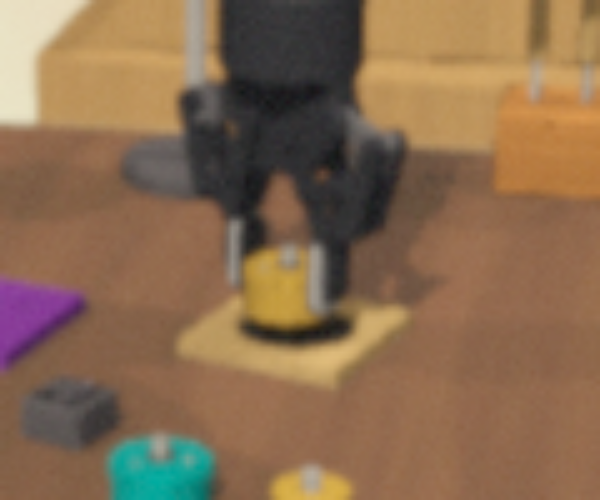

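```bash
python3 - <<'E'
from h import *
print((proj('side',[[520.5,-426,50],[523.2,-423.3,50],[520.5,-426,5]])-[300,110])*5)
print(ray('side',[(300+290/5,110+246/5)],51))
E
python3 -m crank '[[[-0.018,-0.005,0.015],[0,0,0]],[[-0.018,-0.005,0.03],[0,0,0]],[[-0.018,-0.005,0.045],[0,0,0]],[[-0.018,-0.005,0.055],[0,0,0]],[[-0.018,-0.005,0.055],[0,0,0]]]'
python3 plan.py 520.5 -426 -12 60
python3 look.py side 300 110 120 100 pics/s24.png
```

```text
[[289.79360092 250.23899917]
 [283.84765095 251.72938853]
 [288.2472493  329.88362519]]
[[ 520.98881441 -429.51122081   51.        ]]
clock: 30.82
eef_pos: [520.1, -426.8, -9.3]
eef_rot: [[0.502, 0.865, -0.0], [0.865, -0.502, 0.0], [0.0, -0.0, -1.0]]
ft_force: [-1.0, 1.1, -2.3]
width: 0.539
t 30.825 pos [ 520.1 -426.8   -9.3] yaw 59.9 w 0.539 F [-1.   1.1 -2.3] q7 -7.2
shift [ 0.004 -0.     0.013] rot [-0.    -0.    -0.002] rows 1.0
```

View pics/s24.png

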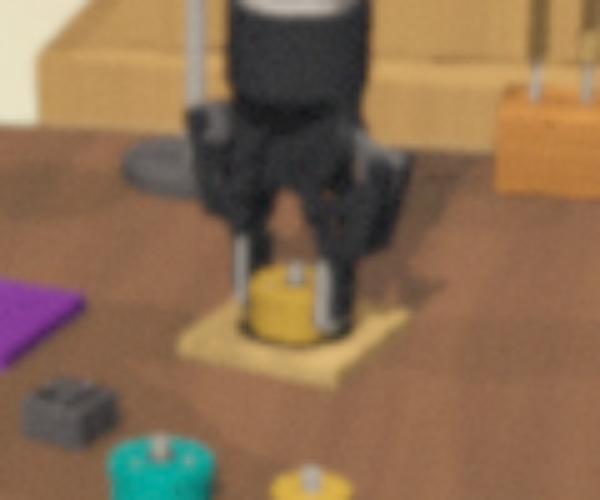

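```bash
python3 - <<'E'
from m import *
p=np.load('side0.npz')['p'];c=blob('side',p,(359,176),[0,0,0],[180,255,75],r=16);print(c.min(0),c.max(0));m=(c.min(0)+c.max(0))/2
print('recess side',ray('side',[m],7),'arbor',ray('side',[(359.2,163.6-.8)],41))
p=np.load('top0.npz')['p'];c=blob('top',p,(482,225),[0,0,0],[180,255,125],r=18);print(c.min(0),c.max(0));print('recess top',ray('top',[(c.min(0)+c.max(0))/2],6))
E
```

```text
[349. 173.] [369. 178.]
recess side [[ 516.77750003 -425.15981618    7.        ]] arbor [[ 517.68324127 -429.94433774   41.        ]]
[469. 213.] [492. 236.]
recess top [[ 520.72501162 -425.13083711    6.        ]]
```

```bash
python3 -m crank '[[[0.007,0,0.004],[0,0,0]],[[0.007,0,0.009],[0,0,0]],[[0.007,0,0.012],[0,0,0]],[[0.007,0,0.012],[0,0,0]]]'
python3 plan.py 520.5 -426 -12 60
```

```text
clock: 31.38
eef_pos: [520.8, -425.8, -11.6]
eef_rot: [[0.502, 0.865, -0.0], [0.865, -0.502, 0.0], [-0.0, -0.0, -1.0]]
ft_force: [-0.2, 0.1, -2.2]
width: 0.541
t 31.375 pos [ 520.8 -425.8  -11.6] yaw 59.9 w 0.541 F [-0.2  0.1 -2.2] q7 -7.3
shift [-0.002 -0.001  0.002] rot [-0.     0.    -0.002] rows 1.0
```

```bash
python3 -m crank '[[[0,0,0.003],[0,0,0]],[[0,0,0.006],[0,0,0]],[[0,0,0.006],[0,0,0]]]'
python3 plan.py 520.5 -426 -12 60
```

```text
clock: 31.75
eef_pos: [521.0, -425.9, -11.9]
eef_rot: [[0.502, 0.865, -0.0], [0.865, -0.502, -0.0], [-0.0, 0.0, -1.0]]
ft_force: [-1.9, 2.4, 5.0]
width: 0.536
t 31.75 pos [ 521.  -425.9  -11.9] yaw 59.9 w 0.536 F [-1.9  2.4  5. ] q7 -7.4
shift [-0.002 -0.002  0.   ] rot [ 0.     0.    -0.002] rows 1.0
```

Contact on the floor at the expected height. Release, rise and retreat for the final check.

```bash
python3 -m crank '[[[0,0,0],[0,0,0]],[[0,0,0],[0,0,0]],[[0,0,0],[0,0,0]],[[0,0,0],[0,0,0]],[[0,0,0],[0,0,0]],[[0,0,-0.1],[0,0,0]],[[0,0,-0.3],[0,0,0]],[[0,0,-0.6],[0,0,0]],[[0,0,-0.7],[0,0,0]],[[0,0,-0.7],[0,0,0]]]' 1
python3 plan.py 300 -600 180 30
```

```text
clock: 33.0
eef_pos: [521.9, -426.6, 129.9]
eef_rot: [[0.502, 0.865, 0.003], [0.865, -0.502, -0.003], [-0.001, 0.004, -1.0]]
ft_force: [0.6, -0.2, -0.3]
width: 0.998
t 33.0 pos [ 521.9 -426.6  129.9] yaw 59.9 w 0.998 F [ 0.6 -0.2 -0.3] q7 -4.8
shift [-1.307 -0.523 -0.252] rot [ 0.003 -0.     0.347] rows 5.0
```

```bash
python3 -m crank '[[[-0.95,-0.38,-0.25],[0,0,0.3]],[[-0.95,-0.38,-0.25],[0,0,0.3]],[[-0.95,-0.38,-0.25],[0,0,0.3]],[[-0.95,-0.38,-0.25],[0,0,0.3]],[[-0.95,-0.38,-0.25],[0,0,0.3]],[[-0.95,-0.38,-0.25],[0,0,0.3]]]'
python3 - <<'E'
from m import *
for n in('top','side'):
    p,d=cams.get_image(n);np.savez(n+'1.npz',p=p,d=d);cv2.imwrite(f'pics/{n}F.png',p[:,:,::-1])
def tile(n,boxes):
    p=np.load(f'{n}1.npz')['p'][:,:,::-1]
    return np.hstack([cv2.resize(p[y:y+48,x:x+64],None,fx=3,fy=3) for x,y in boxes])
cv2.imwrite('pics/F.png',np.vstack([tile('top',[(324,236),(160,308),(118,230),(450,200)]),tile('side',[(330,196),(370,340),(228,356),(325,150)])]))
p0,p1=[np.load(f'side{i}.npz')['p'].astype(int) for i in(0,1)]
for nm,(x,y) in dict(screw=(240,243),bottle=(236,322),turq=(332,205),block=(314,192)).items():print(nm,abs(p0-p1)[y-22:y+22,x-25:x+25].mean().round(1))
E
```

```text
clock: 33.75
eef_pos: [362.0, -549.4, 176.0]
eef_rot: [[0.826, 0.563, 0.0], [0.563, -0.826, 0.003], [0.002, -0.002, -1.0]]
ft_force: [0.5, 0.1, -0.2]
width: 0.999
screw 2.2
bottle 2.3
turq 4.4
block 4.5
```

View pics/F.png

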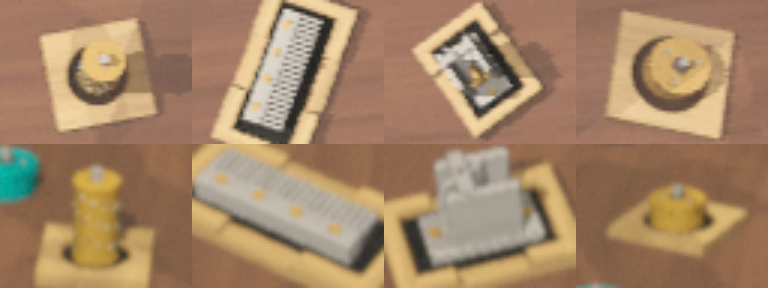

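View pics/topF.png

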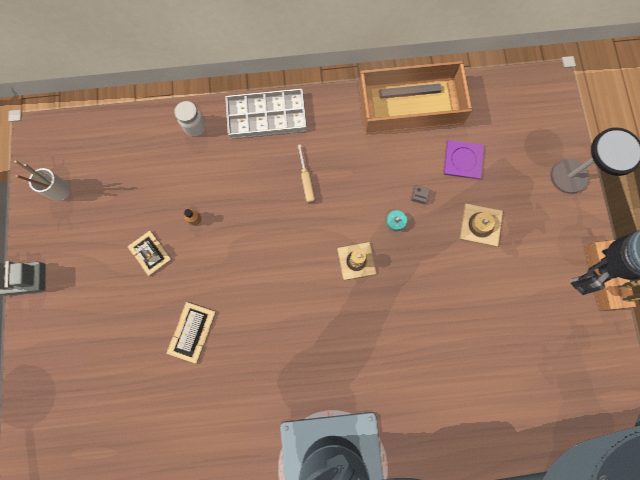

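```bash
python3 - <<'E'
from m import *
p=np.load('top1.npz')['p'];d=np.load('top1.npz')['d']
gr=([0,0,120],[180,48,255])
print('comb',rect('top',blob('top',p,(191,333),*gr,r=25),17),'holder 331.8 301 -23.9')
K=C['top']['intrinsics'];T=C['top']['world_from_camera']
v,u=np.mgrid[0:480,0:640]
q=np.stack([(u-K[0,2])/K[0,0]*d,-(v-K[1,2])/K[1,1]*d,-d],-1)@T[:3,:3].T+T[:3,3]
for nm,c,lo,hi in(('cyl',(461.8,-108),58,80),('barrel',(520.5,-425.5),25,31),('gov',(533.8,395),36,60),('comb',(331.8,301),13,25)):
    k=(d>0)&(np.hypot(q[...,0]-c[0],q[...,1]-c[1])<60)&(q[...,2]>lo)&(q[...,2]<hi);Q=q[k]
    (x,y),(w,h),a=cv2.minAreaRect(Q[:,:2].astype(np.float32));print(nm,c,np.round([x,y,w,h,a],1),'z med',np.median(Q[:,2]).round(1),Q[:,2].max().round(1))
E
```

```text
comb [335.2 300.5  89.7  34.1 -23.9] holder 331.8 301 -23.9
cyl (461.8, -108) [ 462.4 -109.3   31.6   32.1   38.7] z med 66.3 78.4
barrel (520.5, -425.5) [ 522.3 -427.8   47.    49.    80.7] z med 28.9 31.0
gov (533.8, 395) [532.2 393.   36.7  30.8  32.3] z med 43.0 49.7
comb (331.8, 301) [337.4 297.4  53.6  94.6  70.5] z med 16.2 23.0
```

```bash
python3 -c "
from workcell import robot
print(robot.job_done())"
```

```text
the job is handed in; nothing more can be done
None
```

I put all four parts into their boards, in the order listed (cylinder, comb, governor, barrel), and handed the job in at about 34 s. I set each part down until it touched, with at most about 10 N at the wrist, then opened the gripper and rose straight up.

In the last camera check, each part's distance from its recess centre was:

| Part | Off centre | Room to the rim | Top height, measured / expected if flat on the lining |
|---|---|---|---|
| Cylinder | about 1.5 mm | 8 mm | 66 / 67 mm |
| Comb | about 3.5 mm | 8 mm | 16 / 17 mm |
| Governor | about 2.5 mm | 8 mm | 43 / 43 mm (cheeks) |
| Barrel | about 3 mm | 7 mm | 29 / 29 mm |

- **Standing and alignment:** The cylinder stands upright. The comb and the governor are lined up with their recesses to within half a degree.
- **Left alone:** The screwdriver, oil bottle, turquoise look-alike and purple board look unmoved.
- **Fingertip height disagreed:** The fingertips appeared about 24 mm higher than the reported tool position, beyond the stated swing back as they open. I used the camera-measured heights, which matched where the parts touched the lining.
- **Camera disagreement:** The two cameras differed by about 4 mm on the barrel board, so I aligned the barrel to its recess in the side view. A depth-only outline of the comb came out too large (95 by 54 mm) because it took in surrounding points. I used the colour outline instead.

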